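# Reverse the ratchet and undo the clamp screw to its stop

### The job

Free the strap clamp: flip the small red direction lever on the ratchet's head fully over to its loosening side (left, seen along the handle toward the head), without pressing it harder than 15 N. Then undo the screw by swinging the handle counterclockwise (seen from above), swinging it back whenever it runs out of room, until the yellow nose on the socket is against the stop pin; finish by pressing the handle steadily on in that direction with about 16 N for half a second and then let go. Never push the handle harder than 25 N, do not tighten the screw, and leave the loose parts lying round the clamp alone.

Things in the scene. Friction and masses are not known exactly. Their poses are not given: they have to be found in the camera images.
- clamp_base: dark steel base plate 110 x 170 x 12 mm, fixed to the worktop, with a steel strap (134 mm along its y, top at z = 42 mm) clamping a white block, and two steel posts (8 mm thick, 75 mm high, at x = -51, y = +/-53 mm) between which the ratchet swings. Origin on the worktop under the screw axis, z up; the middle of the handle's swing is along its -x
- screw_axis (a point): point on the vertical axis of the screw, at the height of the handle's axis, 67 mm above the worktop; the ratchet (steel head 47 mm across, top at 78.5 mm) turns about this axis
- ratchet: the ratchet; its handle is a round bar from the head along this body's -x axis: black grip 22 mm in diameter 105 to 200 mm from the screw axis, bar 15 mm in diameter nearer in; axis 67 mm above the worktop. Origin on the worktop under the screw axis, turning with the handle. Within the handle's swing all else is lower than 45 mm but the two posts
- grip_point (a point): centre of the black grip, 150 mm from the screw axis, 67 mm above the worktop: a good place to push or to straddle with open fingers
- handle_angle (a joint): angle of the handle about the screw axis, rad, 0 along the base's -x, growing counterclockwise from above; posts stop it at -0.65 and +0.65. Takes about 2 N at the grip to swing freely, about 6 N to drive the screw. With the lever at loosening, counterclockwise drives the screw after up to 0.5 rad of idle travel (a tooth must catch); clockwise clicks freely
- lever_angle (a joint): angle of the red direction lever about its upright pivot, rad: -0.35 = fully on the tightening side (drives clockwise), 0 = neutral, +0.35 = fully on the loosening side (drives counterclockwise); hard stops at both ends. Stays where it is left; takes about 5 N, pushed at its tab
- lever: the red lever; its upright tab is 7 mm thick in the pushing direction, 14 mm along the lever, from 79.5 to 101.5 mm above the worktop. Origin on the worktop under the lever's pivot, 43 mm from the screw axis toward the handle; the lever points along this body's +x, from the pivot toward the screw axis, the tab centred 41 mm from the pivot
- tab_point (a point): middle of the tab's upper half, 93.5 mm above the worktop; it swings sideways about 28 mm in all, at nearly no leverage on the handle
- screw (a joint): angle of the screw with its socket, rad, growing counterclockwise from above = loosening; 0 to 0.25 at the start; ends at 1.5, the yellow nose against the stop pin; lower than at the start = tightened. Turns only when driven (0.6 N m). Its seat gives a little in twist: a firm push at the stop moves the handle a few mm farther while this angle stays
- nose_tip (a point): tip of the yellow nose that sticks out 34 mm from the screw axis below the ratchet's head, 47 mm above the worktop
- stop_pin (a point): top of the 6 mm steel stop pin on the strap, 30 mm from the screw axis on the base's -y side, 53 mm above the worktop
- flange: loose pale grey round flange, 62 mm across, 21 mm high, beside the base plate; to be left alone
- bush: loose cream bush, 24 mm across, 25 mm high, beside the base plate; to be left alone
- shaft_part: loose pale grey turned shaft, 22 x 80 x 22 mm, lying near the base plate; to be left alone

How it is judged:
By the outcome, as a careful person would: the job done as asked, in the order asked, and still so for the second after the job is handed in, with the robot touching nothing.
It also fails if it takes over 72 s, if anything falls off the work surface, if the arm or the gripper's body presses on something with over 40 N, if the wrist force passes 120 N, or if a joint passes its speed limit or range.

### The arm

A 6-joint arm with a two-finger parallel gripper is mounted at the origin on a cart in front of the work surface, level with it; the furniture and walls round the work are solid. World frame = base frame: x ahead of the robot, y to its left, z up, the work surface at z = 0. Lengths are in m, angles in rad, forces in N, time in s.
With the tool pointing down it reaches from about 0.35 to 0.975 m from the base axis. Payload 4.9 kg.
Tool frame: the origin (TCP) lies at the very end of the fingers, on their centre line; the grasp point (between the pads) lies 19 mm behind it (ctrl.pinch_z is the distance from the TCP to the grasp point, in m); z points along the fingers, y is the direction in which the jaws open and shut (so a half turn about z gives the same grasp; the last joint's range is limited). The gripper opens to 85 mm and grips with 20 to 120 N. Pads are 22 mm wide; open, the fingers measure 114 mm over their backs; the gripper's body (76 mm by 85 mm) begins 54 mm behind the grasp point. The pads swing forward as they close: fully open they stand 13 mm farther back than shut.
Start: joints at [1.115, 0.053, 1.613, -0, 1.476, -0.119], TCP at [0.207, 0.59, 0.201] pointing down, gripper open.
Joint ranges: [-3.01, 3.01], [-1.01, 2.22], [0.06, 2.58], [-1.02, 4.17], [0.09, 2.62], [-3.14, 3.14]. Speed limits (rad/s): [2.57, 2.57, 3.14, 3.14, 3.14, 3.14].

### API

Orientations are given as a rotation vector (axis times angle).
In Python, from station import ctrl gives the robot as it stands.
- The arm moves only by the tool carry_out, never from a script. Its argument "series" is a list of rows, each a list of 7 numbers: the shift along the world's x, y, z each as a share of 0.025 m, from -1 to 1, then the turn, a rotation vector about the world's x, y, z each as a share of 0.1 rad, from -1 to 1, then the opening, from 0 (shut) to 1 (fully open). A call has 1 to 12 rows; each row shifts and turns the commanded pose from where the row before left it; what a row does not reach is not made up. A row lasts 1/10 s, in which the tool goes at most 50 mm and 8.59 degrees, less where a joint would pass 70% of its speed; a pose out of reach is approached as far as the arm can. A call with a number of a shift or a turn outside -1 to 1 is refused whole. A call with a gripper value outside its range is refused whole. The fingers move at their own pace and stop on an object; "grip_force" is the grip in N (left out, the last holds). Time passes only in rows, so rows that do not move let the fingers close. It gives the time, the measured TCP pose, the force and the opening at its end, in the units of the state.
- ctrl.get_obs(): the state, without advancing time (a new reading comes with each control period).
- ctrl.get_image(name): name is "side" or "top" or "wrist"; returns a dict with "frame" (400x640x3 uint8, blue, green, red), "fx", "fy", "cx", "cy" (pixels), "R" (3x3) and "t" (3): a world point X has camera coordinates R X + t; the wrist camera has in their place "hand_eye" (4x4, takes a point from camera to tool coordinates, whose origin is the TCP and whose axes are the flange's). Camera axes: x right, y down, z forward; pixel columns grow to the right and rows downward; lengths in m; the calibration is good to about 2 mm. A picture is of the moment at which its call begins: read the wrist's pose just before it. There is no depth.
- ctrl.finish_job(): hands the job in, once; it reports no verdict.
Trained networks look in a picture, given as the dict that the camera call returned (one of the last four; its "shot" number tells which), for a name from the list of things; names that differ only in an ending like _2 or _b are one class to them, and where a whole thing is asked for, a point or a joint stands for the part that bears it (a point fixed in the world has none). Each returns a list of dicts, best first, with "p" (0 to 1); they miss things now and then, are a little off and sometimes report something else, mostly with a low value. They report only what shows in the picture. A call takes as long as a camera call.
- ctrl.trace(picture, name): "mask" (400x640 bool, what is visible of it) and "rect" ([left, top, width, height] as shares, 0 to 1, of the picture: columns of its width, rows of its height, round what is visible of it).
- ctrl.mark_of(picture, name): "position" ([column, row] as shares, 0 to 1, of the picture: columns of its width, rows of its height: a listed point, or the origin of a listed thing).
The state is a dict: "t": time; "q": joint angles; "dq": joint speeds; "effort": joint torques, N m; "tool_pos": TCP position; "tool_rot": TCP orientation; "contact_force": force on the tool from outside, world axes, zero at the start; "wrist_torque": the same for the moment, N m; "opening": finger opening in m.
Only numpy, scipy, OpenCV 4.12 (cv2) and the standard library are available. Lean on these libraries where they do the work, as an engineer would, in place of code of your own. Each camera call takes 0.05 s, during which the arm holds its last target.

## Working session

There is one attempt and no reset: what is moved stays moved. The work goes in short steps, Python scripts to look and compute and a tool call to move; the robot and the scene stay as the last step left them, time stands still between calls to the robot, and variables do not carry over. Pictures are saved under pics/ and viewed, and the job is handed in when it is done.

Besides the shell and the picture viewer there is one more tool, called after "Call:" as a command line: name --pt "numbers of a row" for each row, then --argument value for the rest. carry_out: Moves the arm, as the interface text tells. Shift numbers are shares of 0.025 m and turn numbers shares of 0.1 rad, none past 1 either way. Its arguments: {"type":"object","properties":{"series":{"type":"array"},"grip_force":{"type":"number"}},"required":["series"]}

```bash
ls; mkdir -p pics
python3 - <<'E'
from station import ctrl
import cv2
o=ctrl.get_obs(); print({k:(v if not hasattr(v,'round') else v) for k,v in o.items()})
for n in ['side','top','wrist']:
    im=ctrl.get_image(n); cv2.imwrite(f'pics/{n}0.png',im['frame'])
    print(n,im['fx'],im['fy'],im['cx'],im['cy'],im.get('R'),im.get('t'),im.get('hand_eye'))
    for k in ['clamp_base','screw_axis','grip_point','tab_point','lever','ratchet','nose_tip','stop_pin']:
        r=ctrl.mark_of(im,k)
        print(k,[( [round(a*b,1) for a,b in zip(d['position'],(640,400))],round(d['p'],2)) for d in r[:2]])
E
```

```text
pics
{'t': 0.0, 'q': array([ 1.11502587e+00,  5.33536919e-02,  1.61430520e+00, -1.92858216e-05,
        1.47601488e+00, -1.18949114e-01]), 'dq': array([-3.89577778e-05,  5.00032502e-04,  1.17145646e-03, -1.28925845e-03,
        3.09369124e-03,  1.02747424e-03]), 'effort': array([ 1.44610326e-04, -3.93690634e+01, -3.70167124e+01, -1.29260175e-04,
        7.43972138e-03, -1.11121028e-05]), 'tool_pos': array([0.20622265, 0.58926149, 0.19995837]), 'tool_rot': array([-0.52648141, -3.09658228,  0.00314295]), 'contact_force': array([ 0.22027881, -0.03608254, -0.26990928]), 'wrist_torque': array([-0.06829327, -0.02393019,  0.0656165 ]), 'opening': 0.08548130356828341}
side 520.337840470572 520.337840470572 317.88101176854514 199.6612205954202 [[ 0.56566038 -0.82463649 -0.00173255]
 [-0.63289185 -0.43278411 -0.64198584]
 [ 0.52865512  0.36424247 -0.76671454]] [-0.27902328  0.50301102  0.52407739] None
clamp_base [([322.3, 231.2], 0.72)]
screw_axis [([319.7, 204.1], 0.75)]
grip_point [([252.9, 259.4], 0.69), ([306.8, 224.1], 0.43)]
tab_point [([324.1, 199.0], 0.5), ([345.4, 191.7], 0.39)]
leve
[... 447 characters left out ...]
t [([287.8, 265.6], 0.55), ([317.1, 198.3], 0.19)]
tab_point [([307.5, 202.8], 0.54)]
lever [([300.1, 222.2], 0.69)]
ratchet [([304.8, 201.5], 0.86), ([302.9, 194.4], 0.54)]
nose_tip []
stop_pin [([314.7, 200.1], 0.92), ([307.8, 200.1], 0.71)]
wrist 281.5483290862214 281.5483290862214 319.79415770682937 204.0831896699681 None None [[ 2.88902624e-04 -9.58356823e-01 -2.85573312e-01  7.20367334e-02]
 [ 9.99999767e-01  1.00077585e-04  6.75807269e-04 -2.32854824e-04]
 [-6.19085020e-04 -2.85573440e-01  9.58356628e-01 -1.73238444e-01]
 [ 0.00000000e+00  0.00000000e+00  0.00000000e+00  1.00000000e+00]]
clamp_base []
screw_axis []
grip_point []
tab_point []
lever []
ratchet []
nose_tip []
stop_pin []
```

Run:
```python
import cv2
a=cv2.imread('pics/side0.png')[120:340,190:470]; cv2.imwrite('pics/side0c.png',cv2.resize(a,None,fx=2.8,fy=2.7,interpolation=cv2.INTER_CUBIC))
a=cv2.imread('pics/top0.png')[120:320,180:440]; cv2.imwrite('pics/top0c.png',cv2.resize(a,None,fx=3,fy=3,interpolation=cv2.INTER_CUBIC))
```

```text
(no output)
```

View pics/side0.png

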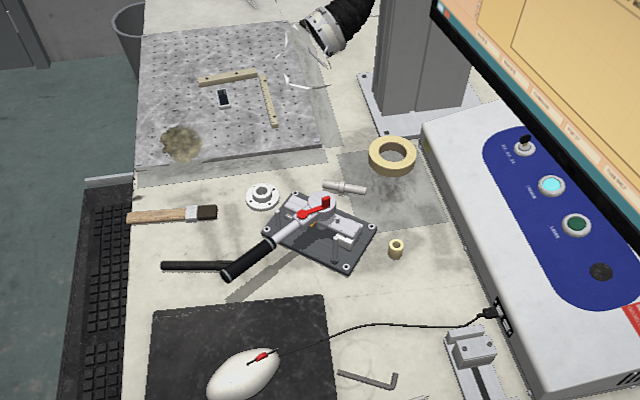

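View pics/top0.png

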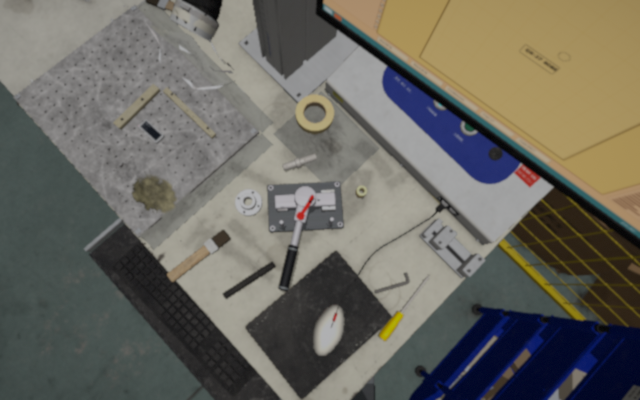

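```bash
sleep 1
```

```text
(no output)
```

View pics/side0c.png

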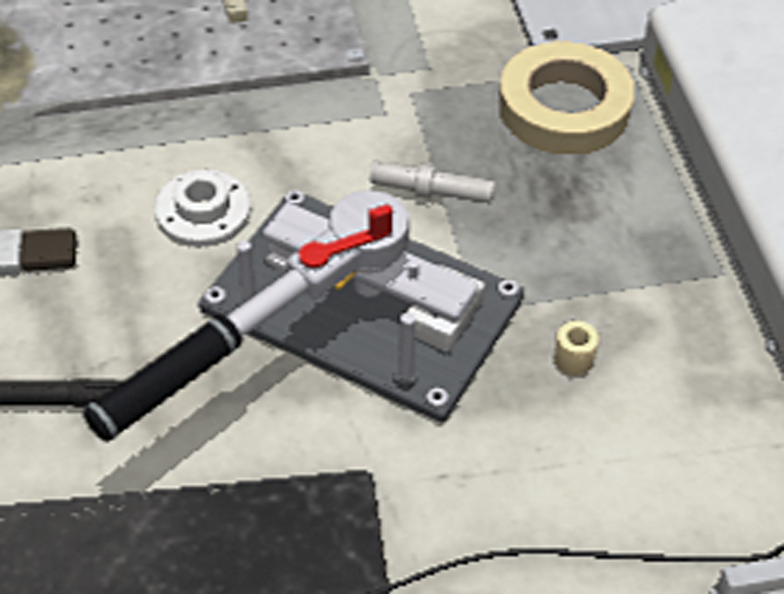

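View pics/top0c.png

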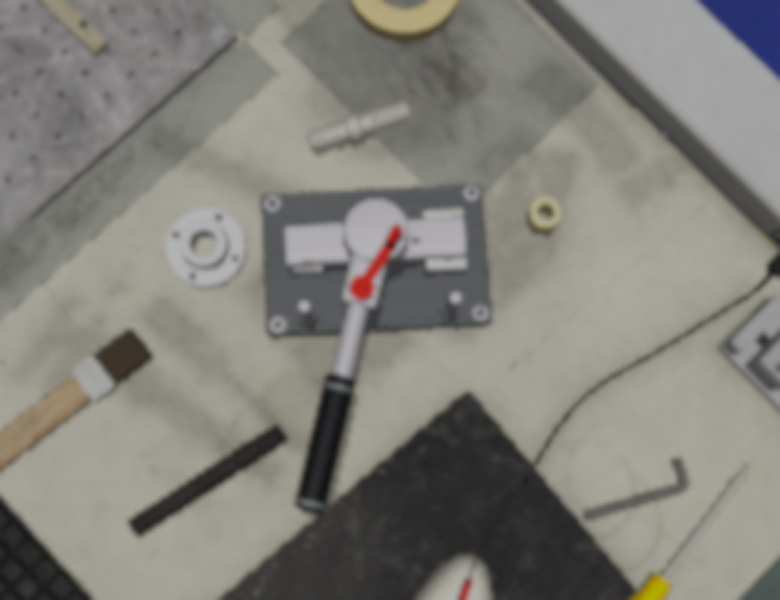

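```bash
cat > h.py <<'E'
import numpy as np, cv2
from scipy.spatial.transform import Rotation as Ro
def cam(im,obs=None):
    if im.get('R') is not None: return np.array(im['R']),np.array(im['t'])
    H=np.array(im['hand_eye']); T=np.eye(4); T[:3,:3]=Ro.from_rotvec(obs['tool_rot']).as_matrix(); T[:3,3]=obs['tool_pos']
    W=np.linalg.inv(T@H); return W[:3,:3],W[:3,3]
def proj(im,R,t,X):
    c=R@np.asarray(X,float).T.reshape(3,-1)+t[:,None]
    return np.array([im['fx']*c[0]/c[2]+im['cx'],im['fy']*c[1]/c[2]+im['cy']]).T
def onz(im,R,t,px,z):
    d=R.T@np.array([(px[0]-im['cx'])/im['fx'],(px[1]-im['cy'])/im['fy'],1]); c=-R.T@t
    return (c+d*(z-c[2])/d[2]).round(4)
Z=dict(clamp_base=0,screw_axis=.067,grip_point=.067,tab_point=.0935,lever=0,ratchet=0,nose_tip=.047,stop_pin=.053,flange=0,bush=0,shaft_part=0)
def look(ctrl,n,names=Z,save=None):
    o=ctrl.get_obs(); im=ctrl.get_image(n); R,t=cam(im,o)
    if save: cv2.imwrite(save,im['frame'])
    for k in names:
        for d in ctrl.mark_of(im,k)[:2]:
            px=np.array(d['position'])*[640,400]
            print(n,k,round(d['p'],2),px.round(1),onz(im,R,t,px,Z[k]))
    return o,im,R,t
E
python3 - <<'E'
from h import *; from station import ctrl
for n in ['side','top']:
    o,im,R,t=look(ctrl,n)
    print('cam',-R.T@t)
    for k in ['lever','ratchet','flange','shaft_part','bush','clamp_base']:
        r=ctrl.trace(im,k)
        if r:
            m=r[0]['mask'].astype(np.uint8); c=cv2.minAreaRect(cv2.findNonZero(m)); print(k,r[0]['p'],m.sum(),c)
E
```

```text
side screw_axis 0.95 [321.2 204.1] [0.6476 0.0991 0.067 ]
side grip_point 0.76 [253.2 256.8] [0.5045 0.1259 0.067 ]
side tab_point 0.56 [324.2 202.2] [0.6354 0.0852 0.0935]
side lever 0.74 [263.9 198.5] [0.6453 0.2234 0.    ]
side ratchet 0.56 [322.2 230. ] [0.6462 0.0959 0.    ]
side nose_tip 0.37 [308.8 226.5] [0.6108 0.0984 0.047 ]
side stop_pin 0.74 [337.  212.1] [0.6578 0.0744 0.053 ]
side stop_pin 0.27 [251.9 258.4] [0.5076 0.1327 0.053 ]
side flange 0.72 [258.3 199.2] [0.6383 0.2308 0.    ]
side bush 0.56 [394.8 253.6] [ 0.6742 -0.0317  0.    ]
side bush 0.55 [323.1 226.2] [0.6539 0.0992 0.    ]
side shaft_part 0.75 [344.7 189.5] [ 0.7466  0.1137 -0.    ]
cam [ 0.19912779 -0.20328884  0.72426029]
lever 0.76 230 ((313.0171203613281, 207.4910888671875), (10.292092323303223, 36.27288055419922), 62.44719314575195)
ratchet 0.69 285 ((313.3000183105469, 207.6000213623047), (11.180339813232422, 37.565940856933594), 63.43495178222656)
flange 0.89 764 ((262.0, 196.5), (27.0, 34.0), 90.0)
shaft_part 0.61 364 ((344.01837158203125, 186.8777618408203), (43.018733978271484, 9.64212894439697
[... 819 characters left out ...]
6641369 0.10195368 0.91192364]
lever 0.57 108 ((304.4256896972656, 206.1959686279297), (6.758378028869629, 26.877552032470703), 27.89727020263672)
ratchet 0.68 1288 ((292.2303161621094, 236.6393280029297), (23.12866973876953, 106.68087005615234), 17.676109313964844)
flange 0.6 462 ((247.00001525878906, 201.5), (24.748737335205078, 24.748737335205078), 45.0)
shaft_part 0.6 232 ((298.89654541015625, 161.2413787841797), (8.170595169067383, 34.53933334350586), 68.19859313964844)
bush 0.6 76 ((360.2500305175781, 190.25001525878906), (7.77817440032959, 9.899494171142578), 45.0)
clamp_base 0.71 4186 ((305.4132385253906, 235.46112060546875), (107.3283920288086, 75.10223388671875), 87.56334686279297)
```

Call:
carry_out --pt "0.79 -0.96 0.05 0 0 0.08 0" --pt "0.79 -0.96 0.05 0 0 0.08 0" --pt "0.79 -0.96 0.05 0 0 0.08 0" --pt "0.79 -0.96 0.05 0 0 0.08 0" --pt "0.79 -0.96 0.05 0 0 0.08 0" --pt "0.79 -0.96 0.05 0 0 0.08 0" --pt "0.79 -0.96 0.05 0 0 0.08 0" --pt "0.79 -0.96 0.05 0 0 0.08 0" --pt "0.79 -0.96 0.05 0 0 0.08 0" --pt "0.79 -0.96 0.05 0 0 0.08 0"

```text
t: 4.15
tool_pos: [0.4047, 0.3488, 0.2139]
tool_rot: [0.402, 3.115, 0.0]
contact_force: [0.4, -0.7, 1.0]
opening: 0.0001
```

Call:
carry_out --pt "0.79 -0.96 0.05 0 0 0.08 0" --pt "0.79 -0.96 0.05 0 0 0.08 0" --pt "0.79 -0.96 0.05 0 0 0.08 0" --pt "0.79 -0.96 0.05 0 0 0.08 0" --pt "0.79 -0.96 0.05 0 0 0.08 0" --pt "0.79 -0.96 0.05 0 0 0.08 0" --pt "0.79 -0.96 0.05 0 0 0.08 0" --pt "0.79 -0.96 0.05 0 0 0.08 0" --pt "0.5 -0.8 0.05 0 0 0.08 0" --pt "0 0 0 0 0 0 0" --pt "0 0 0 0 0 0 0"

```text
t: 5.25
tool_pos: [0.5745, 0.1378, 0.2248]
tool_rot: [-0.291, -3.128, -0.001]
contact_force: [0.2, 0.6, 0.5]
opening: 0.0
```

Run:
```python
from h import *; from station import ctrl
o,im,R,t=look(ctrl,'wrist',save='pics/w1.png')
print(o['t'],o['tool_pos'],o['tool_rot'],o['contact_force'],np.abs(o['dq']).max())
```

```text
wrist screw_axis 0.82 [299.6 240.5] [0.6434 0.0986 0.067 ]
wrist grip_point 0.85 [300.3 125.3] [0.5049 0.1283 0.067 ]
wrist tab_point 0.78 [289.3 247.9] [0.6393 0.0888 0.0935]
wrist lever 0.94 [301.1 195.3] [0.6019 0.1049 0.    ]
wrist ratchet 0.93 [304.9 222.7] [0.6447 0.1018 0.    ]
wrist ratchet 0.22 [300.9 226.8] [0.6501 0.0946 0.    ]
wrist stop_pin 0.72 [281.1 245.2] [0.6514 0.0707 0.053 ]
wrist stop_pin 0.46 [302.3 196.3] [0.5904 0.1122 0.053 ]
wrist flange 0.58 [387.1 205.4] [0.6405 0.2266 0.    ]
wrist flange 0.47 [305.2 221.7] [0.6433 0.1026 0.    ]
wrist bush 0.73 [227.  254.1] [ 0.6733 -0.0277  0.    ]
5.25 [0.57446211 0.13780866 0.22484215] [-2.91430489e-01 -3.12754152e+00 -6.61058324e-04] [0.22341425 0.57578599 0.49853122] 0.022855613746786234
```

View pics/w1.png

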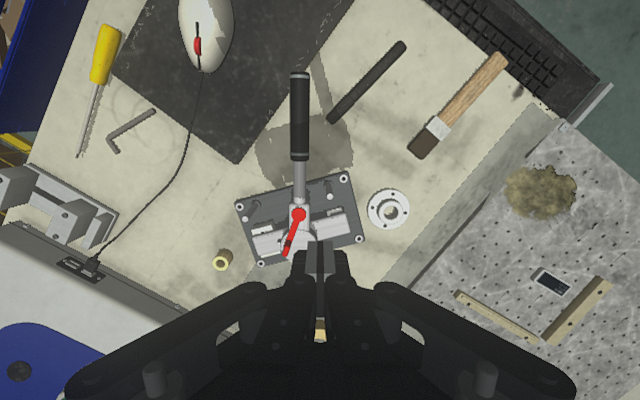

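Call:
carry_out --pt "0.575 -0.82 -0.3 0 0 0 0" --pt "0.575 -0.82 -0.3 0 0 0 0" --pt "0.575 -0.82 -0.3 0 0 0 0" --pt "0.575 -0.82 -0.3 0 0 0 0" --pt "0 0 -0.5 0 0 0 0" --pt "0 0 -0.5 0 0 0 0" --pt "0 0 -0.5 0 0 0 0" --pt "0 0 0 0 0 0 0"

```text
t: 6.65
tool_pos: [0.6299, 0.0568, 0.1542]
tool_rot: [-0.288, -3.123, 0.0]
contact_force: [-0.9, -0.4, 0.2]
opening: 0.0002
```

Run:
```python
from h import *; from station import ctrl
o,im,R,t=look(ctrl,'wrist',['tab_point','screw_axis','lever'],save='pics/w2.png')
print(o['t'],o['tool_pos'],o['tool_rot'],o['contact_force'])
o,im,R,t=look(ctrl,'side',['tab_point','screw_axis'],save='pics/s2.png')
a=cv2.imread('pics/s2.png')[100:300,200:460]; b=cv2.imread('pics/w2.png')[100:300,180:440]
cv2.imwrite('pics/c2.png',np.hstack([cv2.resize(a,(400,308)),cv2.resize(b,(400,308))]))
```

```text
wrist tab_point 0.71 [357.8 212.1] [0.6405 0.0884 0.0935]
wrist screw_axis 0.68 [367.1 205.1] [0.6442 0.1004 0.067 ]
wrist lever 0.59 [258.1 229.8] [ 0.673  -0.0296  0.    ]
wrist lever 0.58 [359.2 153.5] [0.6027 0.1078 0.    ]
6.65 [0.62989311 0.05675738 0.15421101] [-2.87766195e-01 -3.12326444e+00  2.30356395e-04] [-0.93527432 -0.41568648  0.21936778]
side screw_axis 0.66 [322.2 208.2] [0.6413 0.093  0.067 ]
```

View pics/c2.png

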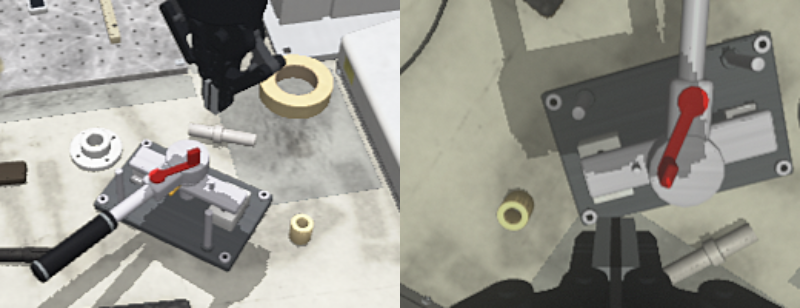

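Call:
carry_out --pt "0.1 0 -0.6 0 0 0 0" --pt "0 0 -0.6 0 0 0 0" --pt "0 0 -0.6 0 0 0 0" --pt "0 0 -0.6 0 0 0 0" --pt "0 0 -0.2 0 0 0 0" --pt "0 0 0 0 0 0 0" --pt "0 0 0 0 0 0 0"

```text
t: 7.7
tool_pos: [0.6348, 0.0559, 0.0927]
tool_rot: [0.29, 3.128, 0.0]
contact_force: [0.1, 0.1, -0.6]
opening: 0.0002
```

Call:
carry_out --pt "0.03 0.15 0 0 0 0 0" --pt "0.03 0.15 0 0 0 0 0" --pt "0 0 0 0 0 0 0"

```text
t: 8.0
tool_pos: [0.6365, 0.064, 0.0932]
tool_rot: [0.289, 3.127, 0.0]
contact_force: [-0.4, 0.2, 0.1]
opening: -0.0001
```

Run:
```python
from h import *; from station import ctrl
o,im,R,t=look(ctrl,'wrist',['tab_point'],save='pics/w3.png')
print(o['t'],o['tool_pos'],o['tool_rot'],o['contact_force'])
o,im,R,t=look(ctrl,'side',['tab_point','screw_axis'],save='pics/s3.png')
a=cv2.imread('pics/s3.png')[130:260,250:400]; b=cv2.imread('pics/w3.png')[100:300,180:440]
cv2.imwrite('pics/c3.png',np.hstack([cv2.resize(a,(400,340)),cv2.resize(b,(400,340))]))
```

```text
wrist tab_point 0.7 [351.9 229.6] [0.6375 0.0851 0.0935]
8.0 [0.63654496 0.06400833 0.09322597] [2.88683612e-01 3.12702044e+00 4.41581948e-04] [-0.36920506  0.16070146  0.11022547]
side tab_point 0.66 [326.  201.8] [0.6377 0.0833 0.0935]
side screw_axis 0.83 [321.6 203.9] [0.6483 0.0988 0.067 ]
```

View pics/c3.png

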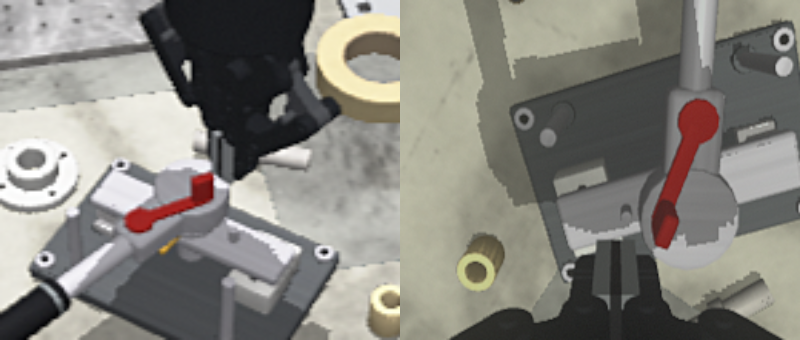

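Call:
carry_out --pt "0.02 0.08 -0.2 0 0 0 0" --pt "0.02 0.08 0 0 0 0 0" --pt "0 0.0 0 0 0 0 0"

```text
t: 8.55
tool_pos: [0.6368, 0.0676, 0.0869]
tool_rot: [-0.289, -3.127, -0.0]
contact_force: [-0.1, -0.1, -0.2]
opening: -0.0001
```

Call:
carry_out --pt "0.016 0.08 0 0 0 0 0" --pt "0.016 0.08 0 0 0 0 0"

```text
t: 8.75
tool_pos: [0.6379, 0.0715, 0.0875]
tool_rot: [0.29, 3.128, 0.0]
contact_force: [0.0, -0.6, 0.4]
opening: 0.0
```

Call:
carry_out --pt "0.016 0.08 0 0 0 0 0"

```text
t: 8.85
tool_pos: [0.6384, 0.0736, 0.0876]
tool_rot: [0.29, 3.128, 0.0]
contact_force: [-0.8, -0.1, -1.1]
opening: 0.0
```

Call:
carry_out --pt "0.016 0.08 0 0 0 0 0"

```text
t: 8.95
tool_pos: [0.6387, 0.0756, 0.0875]
tool_rot: [0.29, 3.128, 0.0]
contact_force: [-0.7, 0.8, 0.2]
opening: -0.0001
```

Call:
carry_out --pt "0.014 0.08 0 0 0 0 0"

```text
t: 9.05
tool_pos: [0.6391, 0.0776, 0.0875]
tool_rot: [0.29, 3.128, 0.0]
contact_force: [-0.3, 0.1, -0.5]
opening: 0.0002
```

Call:
carry_out --pt "0.014 0.08 0 0 0 0 0"

```text
t: 9.15
tool_pos: [0.6394, 0.0796, 0.0875]
tool_rot: [0.29, 3.128, 0.0]
contact_force: [-0.3, -0.3, -0.7]
opening: -0.0002
```

Call:
carry_out --pt "0.014 0.08 0 0 0 0 0"

```text
t: 9.25
tool_pos: [0.6397, 0.0815, 0.0875]
tool_rot: [0.29, 3.128, -0.0]
contact_force: [-0.2, 0.7, 0.1]
opening: 0.0001
```

```bash
cat > pic.py <<'E'
import sys
from h import *; from station import ctrl
k=sys.argv[1]
o=ctrl.get_obs(); print(o['t'],o['tool_pos'].round(4),o['contact_force'].round(2))
out=[]
for n,(r,c) in dict(side=((130,260),(250,400)),wrist=((100,300),(180,440))).items():
    im=ctrl.get_image(n); a=im['frame'][r[0]:r[1],c[0]:c[1]]; out.append(cv2.resize(a,(400,340),interpolation=cv2.INTER_CUBIC))
cv2.imwrite(f'pics/c{k}.png',np.hstack(out))
E
python3 pic.py 4
```

```text
9.25 [0.6397 0.0815 0.0875] [-0.16  0.72  0.08]
```

View pics/c4.png

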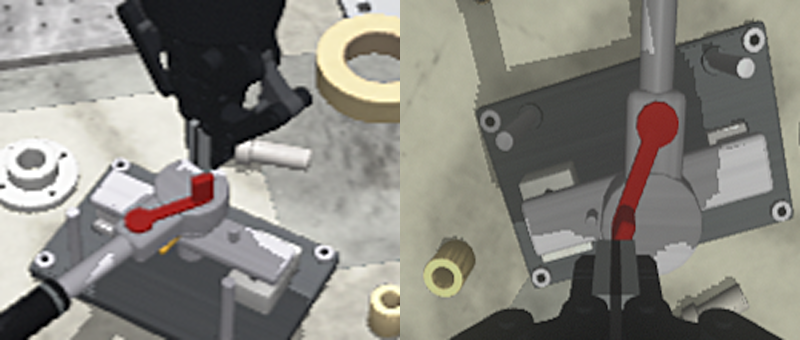

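Run:
```python
from h import *; from station import ctrl
o=ctrl.get_obs()
Rt=Ro.from_rotvec(o['tool_rot']).as_matrix()
im=ctrl.get_image('side');R,t=cam(im)
f=im['frame'].copy(); big=cv2.resize(f[150:250,270:390],None,fx=6,fy=6,interpolation=cv2.INTER_CUBIC)
def P(X,c):
    p=(proj(im,R,t,[X])[0]-[270,150])*6+3
    cv2.circle(big,tuple(int(v) for v in p),3,c,-1)
for dx in(-.011,0,.011):
  for dz in (0,-.04): P(o['tool_pos']+Rt@np.array([dx,0,dz]),(0,255,0))
S=np.array([.6445,.0985]);h=-.199;hd=np.array([-np.cos(h),-np.sin(h)])
pv=S+.043*hd
for l,c in((-.35,(255,0,0)),(-.25,(255,255,0))):
    a=h+l; 
    for d in(.034,.041,.048):
        q=pv+d*np.array([np.cos(a),np.sin(a)])
        for z in(.0795,.1015): P([*q,z],c)
P([*pv,.0795],(255,0,255));P([*S,.0785],(255,0,255))
cv2.imwrite('pics/ov.png',big)
```

```text
(no output)
```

View pics/ov.png

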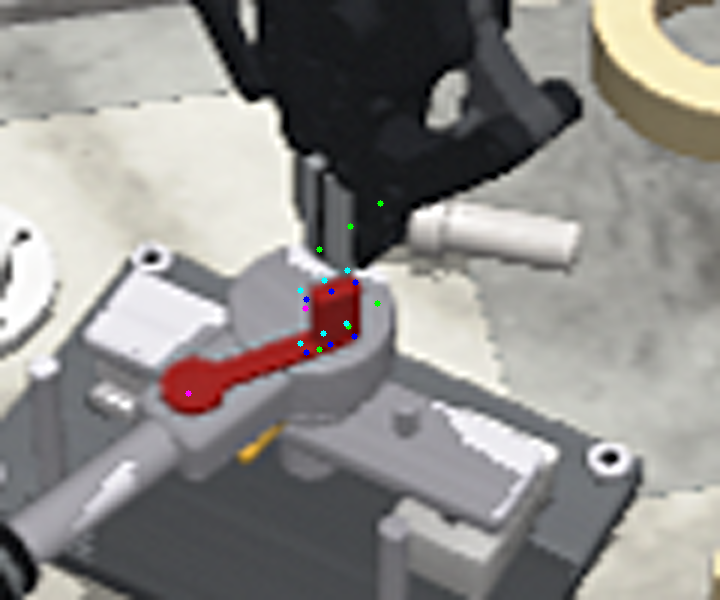

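Run:
```python
from h import *; from station import ctrl
im=ctrl.get_image('side');R,t=cam(im)
Rt=Ro.from_rotvec([0.289,3.127,0]).as_matrix()
out=[]
for fn,p in(('pics/s3.png',[.63654,.064,.0932]),('pics/s2.png',[.6299,.0568,.1542])):
    big=cv2.resize(cv2.imread(fn)[120:250,280:390],None,fx=3.6,fy=3.6,interpolation=cv2.INTER_CUBIC)
    for dx in(-.011,0,.011):
      for dz in (0,-.02,-.04):
        q=(proj(im,R,t,[np.array(p)+Rt@np.array([dx,0,dz])])[0]-[280,120])*3.6+1
        cv2.circle(big,tuple(int(v) for v in q),2,(0,255,0),-1)
    out.append(big)
cv2.imwrite('pics/ov2.png',np.hstack(out))
```

```text
(no output)
```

View pics/ov2.png

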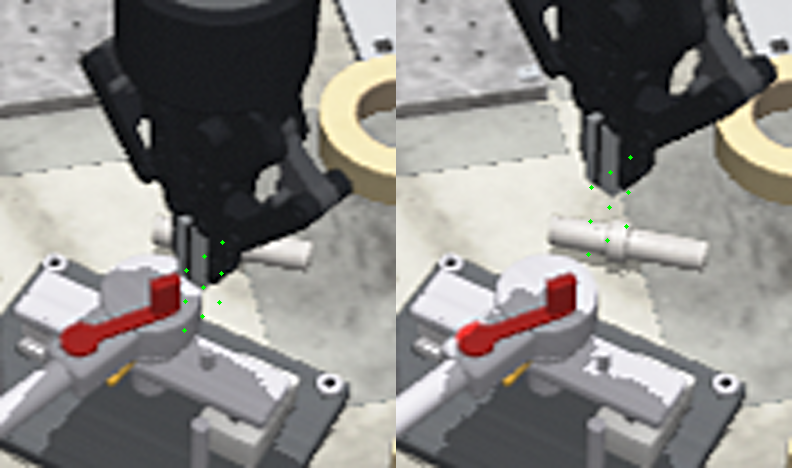

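Run:
```python
from h import *; from station import ctrl
o=ctrl.get_obs(); im=ctrl.get_image('wrist'); H=np.linalg.inv(im['hand_eye'])
for z in(0,-.02,-.03,-.04):
  for x in(-.011,0,.011):
    c=H@[x,0,z,1]; print(z,x,[round(float(v),1) for v in(im['fx']*c[0]/c[2]+im['cx'],im['fy']*c[1]/c[2]+im['cy'])])
cv2.imwrite('pics/w5.png',cv2.resize(im['frame'][180:400,200:440],None,fx=3,fy=2.7))
im=ctrl.get_image('top'); R,t=cam(im)
print(proj(im,R,t,[o['tool_pos']]))
cv2.imwrite('pics/t5.png',cv2.resize(im['frame'][150:280,240:380],None,fx=4,fy=4))
```

```text
0 -0.011 [320.1, 248.8]
0 0 [320.1, 233.6]
0 0.011 [320.1, 218.0]
-0.02 -0.011 [320.1, 263.2]
-0.02 0 [320.1, 246.6]
-0.02 0.011 [320.2, 229.4]
-0.03 -0.011 [320.2, 271.8]
-0.03 0 [320.2, 254.3]
-0.03 0.011 [320.2, 236.1]
-0.04 -0.011 [320.2, 281.4]
-0.04 0 [320.2, 263.0]
-0.04 0.011 [320.2, 243.8]
[[312.75622412 197.35838377]]
```

View pics/w5.png

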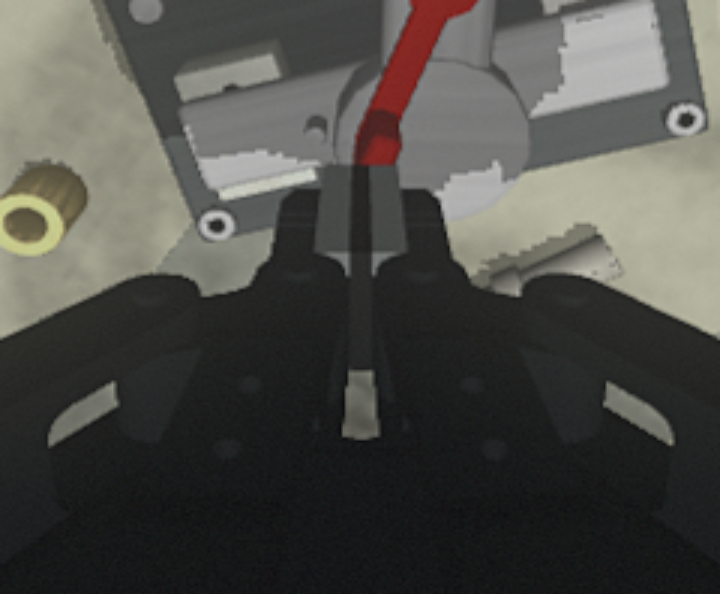

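Run:
```python
import cv2,numpy as np
a=cv2.resize(cv2.imread('pics/wrist0.png'),(400,250)); b=cv2.resize(cv2.imread('pics/t5.png'),(400,371))
c=np.zeros((380,800,3),np.uint8); c[:250,:400]=a; c[:371,400:]=b; cv2.imwrite('pics/c6.png',c)
```

```text
(no output)
```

View pics/c6.png

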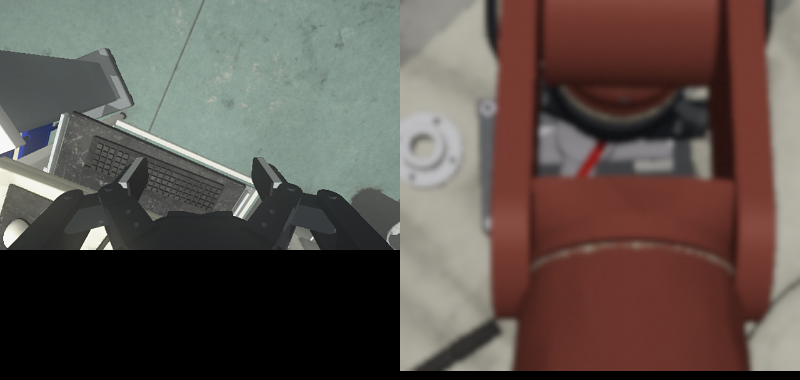

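Run:
```python
from station import ctrl
print([a for a in dir(ctrl) if a[0]!='_'], ctrl.pinch_z)
```

```text
['MotionError', 'finish_job', 'get_image', 'get_obs', 'mark_of', 'pinch_z', 'trace'] 0.0187
```

Call:
carry_out --pt "-0.08 -0.5 0 0 0 0 0" --pt "-0.08 -0.5 0 0 0 0 0" --pt "-0.08 0 -0.3 0 0 0 0" --pt "0 0 -0.3 0 0 0 0" --pt "0 0 -0.3 0 0 0 0" --pt "0 0 -0.2 0 0 0 0" --pt "0 0 -0.2 0 0 0 0" --pt "0 0 0 0 0 0 0"

```text
t: 10.35
tool_pos: [0.6329, 0.0566, 0.0537]
tool_rot: [-0.289, -3.126, 0.0]
contact_force: [-0.0, 0.3, -0.4]
opening: -0.0002
```

```bash
python3 pic.py 7
```

```text
10.35 [0.6329 0.0566 0.0537] [-0.    0.32 -0.37]
```

View pics/c7.png

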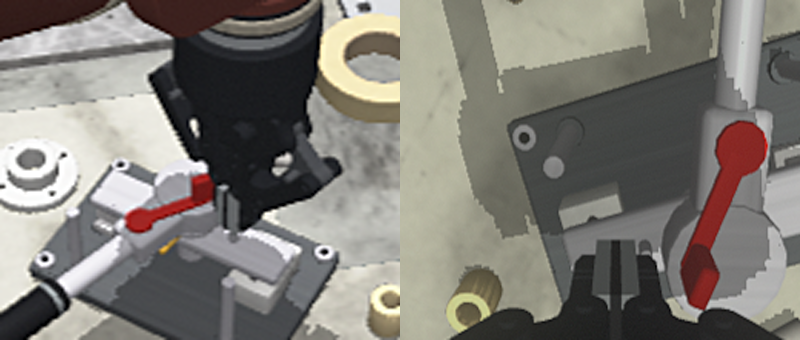

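Call:
carry_out --pt "0.04 0.1 0 0 0 0 0" --pt "0.04 0.1 0 0 0 0 0" --pt "0.02 0.08 0 0 0 0 0"

```text
t: 10.75
tool_pos: [0.6366, 0.0637, 0.0554]
tool_rot: [0.29, 3.128, 0.0]
contact_force: [-0.3, 0.4, 0.7]
opening: 0.0001
```

Call:
carry_out --pt "0.016 0.08 0 0 0 0 0"

```text
t: 10.85
tool_pos: [0.6368, 0.0657, 0.0552]
tool_rot: [0.29, 3.128, 0.0]
contact_force: [-0.3, -0.4, -0.2]
opening: -0.0001
```

Call:
carry_out --pt "0.016 0.08 0 0 0 0 0"

```text
t: 10.95
tool_pos: [0.6371, 0.067, 0.0551]
tool_rot: [0.289, 3.128, -0.002]
contact_force: [-0.4, -3.8, 1.6]
opening: 0.0002
```

Call:
carry_out --pt "0.016 0.08 0 0 0 0 0"

```text
t: 11.05
tool_pos: [0.6377, 0.0685, 0.0552]
tool_rot: [0.29, 3.127, -0.003]
contact_force: [0.2, -4.9, 0.4]
opening: -0.0001
```

Call:
carry_out --pt "0.016 0.08 0 0 0 0 0"

```text
t: 11.15
tool_pos: [0.6385, 0.0703, 0.0553]
tool_rot: [0.29, 3.126, -0.003]
contact_force: [1.4, -5.3, 0.6]
opening: 0.0001
```

Call:
carry_out --pt "0.016 0.08 0 0 0 0 0" --pt "0.016 0.08 0 0 0 0 0"

```text
t: 11.35
tool_pos: [0.6399, 0.074, 0.0554]
tool_rot: [0.29, 3.125, -0.003]
contact_force: [2.8, -5.7, -0.5]
opening: 0.0001
```

Call:
carry_out --pt "0.016 0.08 0 0 0 0 0" --pt "0.016 0.08 0 0 0 0 0"

```text
t: 11.55
tool_pos: [0.6407, 0.078, 0.0554]
tool_rot: [0.291, 3.125, -0.003]
contact_force: [3.2, -5.7, 0.1]
opening: -0.0002
```

Call:
carry_out --pt "0.016 0.08 0 0 0 0 0" --pt "0.016 0.08 0 0 0 0 0"

```text
t: 11.75
tool_pos: [0.6415, 0.0821, 0.0554]
tool_rot: [0.291, 3.125, -0.003]
contact_force: [2.2, -5.1, -0.2]
opening: 0.0
```

```bash
python3 pic.py 8
```

```text
11.75 [0.6415 0.0821 0.0554] [ 2.22 -5.11 -0.19]
```

View pics/c8.png

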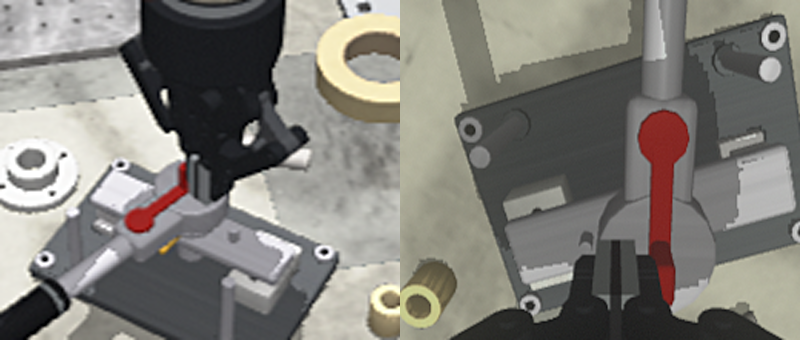

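Call:
carry_out --pt "0.016 0.08 0 0 0 0 0" --pt "0.016 0.08 0 0 0 0 0"

```text
t: 12.05
tool_pos: [0.6422, 0.086, 0.0555]
tool_rot: [0.29, 3.125, -0.003]
contact_force: [2.3, -6.2, -0.1]
opening: 0.0
```

Call:
carry_out --pt "0.01 0.08 0 0 0 0 0" --pt "0.01 0.08 0 0 0 0 0"

```text
t: 12.25
tool_pos: [0.6427, 0.09, 0.0554]
tool_rot: [0.29, 3.125, -0.003]
contact_force: [2.8, -5.8, 0.1]
opening: 0.0001
```

Call:
carry_out --pt "0.008 0.06 0 0 0 0 0"

```text
t: 12.35
tool_pos: [0.6429, 0.0915, 0.0554]
tool_rot: [0.29, 3.125, -0.003]
contact_force: [2.6, -5.9, 0.2]
opening: -0.0001
```

Call:
carry_out --pt "0.008 0.05 0 0 0 0 0"

```text
t: 12.45
tool_pos: [0.643, 0.0927, 0.0554]
tool_rot: [0.29, 3.126, -0.004]
contact_force: [1.5, -5.8, 0.3]
opening: 0.0001
```

Call:
carry_out --pt "0.008 0.04 0 0 0 0 0"

```text
t: 12.55
tool_pos: [0.643, 0.0937, 0.0553]
tool_rot: [0.29, 3.126, -0.004]
contact_force: [1.4, -5.8, 0.1]
opening: -0.0
```

Call:
carry_out --pt "0.004 0.03 0 0 0 0 0"

```text
t: 12.65
tool_pos: [0.6431, 0.0944, 0.0553]
tool_rot: [0.29, 3.126, -0.004]
contact_force: [2.1, -5.9, 0.3]
opening: -0.0003
```

Call:
carry_out --pt "0.004 0.03 0 0 0 0 0"

```text
t: 12.75
tool_pos: [0.6431, 0.0951, 0.0553]
tool_rot: [0.29, 3.126, -0.004]
contact_force: [1.3, -7.4, 0.2]
opening: -0.0003
```

Call:
carry_out --pt "0.004 0.03 0 0 0 0 0"

```text
t: 12.85
tool_pos: [0.6431, 0.0954, 0.0553]
tool_rot: [0.29, 3.126, -0.005]
contact_force: [2.3, -8.7, -0.6]
opening: -0.0001
```

Call:
carry_out --pt "0.004 0.03 0 0 0 0 0"

```text
t: 12.95
tool_pos: [0.6432, 0.0957, 0.0553]
tool_rot: [0.29, 3.127, -0.007]
contact_force: [0.1, -10.8, 0.8]
opening: 0.0002
```

Call:
carry_out --pt "0 -0.3 0 0 0 0 0" --pt "-0.1 -0.7 0 0 0 0 0" --pt "0 0 0.5 0 0 0 0" --pt "0 0 1 0 0 0 0" --pt "0 0 1 0 0 0 0" --pt "0 0 0.5 0 0 0 0" --pt "0 0 0 0 0 0 0"

```text
t: 13.65
tool_pos: [0.6418, 0.0733, 0.1334]
tool_rot: [0.289, 3.123, 0.002]
contact_force: [-0.3, -0.2, 0.2]
opening: 0.0005
```

Call:
carry_out --pt "-0.8 0.33 0 0 0 0 0.6" --pt "-0.8 0.33 0 0 0 0 0.6" --pt "-0.8 0.33 0 0 0 0 0.6" --pt "-0.8 0.33 0 0 0 0 0.6" --pt "-0.8 0.33 0 0 0 0 0.6" --pt "-0.8 0.33 0 0 0 0 0.6" --pt "-0.7 0.33 0 0 0 0 0.6" --pt "0 0 0 0 0 0 0.6" --pt "0 0 0 0 0 0 0.6"

```text
t: 14.55
tool_pos: [0.502, 0.1309, 0.129]
tool_rot: [-0.289, -3.127, 0.0]
contact_force: [-0.2, 0.8, -0.4]
opening: 0.0511
```

Run:
```python
from h import *; from station import ctrl
o,im,R,t=look(ctrl,'wrist',['grip_point','tab_point'],save='pics/w9.png')
print(o['t'],o['tool_pos'],o['tool_rot'],o['contact_force'],o['opening'])
o,im,R,t=look(ctrl,'side',['grip_point','tab_point','screw_axis'],save='pics/s9.png')
a=cv2.imread('pics/s9.png')[100:300,200:400]; b=cv2.imread('pics/w9.png')[100:400,120:520]
cv2.imwrite('pics/c9.png',np.hstack([cv2.resize(a,(400,400),interpolation=cv2.INTER_CUBIC),cv2.resize(b,(400,400))]))
```

```text
wrist grip_point 0.65 [318.  207.4] [0.5027 0.129  0.067 ]
14.55 [0.50199592 0.13088508 0.12901028] [-2.89020099e-01 -3.12728726e+00  3.99093534e-04] [-0.16822135  0.79539009 -0.37939648] 0.05105550640579879
side grip_point 0.62 [252.  258.8] [0.5006 0.1252 0.067 ]
side tab_point 0.55 [314.2 192.2] [0.6435 0.1101 0.0935]
side screw_axis 0.56 [321.9 204.8] [0.647  0.0973 0.067 ]
```

View pics/c9.png

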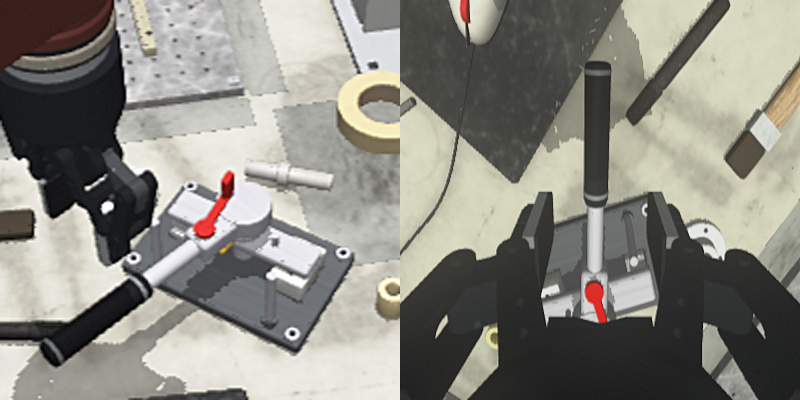

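Call:
carry_out --pt "0 -0.06 -0.6 0 0 0 0.6" --pt "0 0 -0.8 0 0 0 0.6" --pt "0 0 -0.8 0 0 0 0.6" --pt "0 0 -0.6 0 0 0 0.6" --pt "0 0 -0.4 0 0 0 0.6" --pt "0 0 0 0 0 0 0.6"

```text
t: 15.5
tool_pos: [0.501, 0.1291, 0.0478]
tool_rot: [-0.29, -3.125, 0.001]
contact_force: [-0.0, 0.7, -0.1]
opening: 0.0515
```

Call:
carry_out --pt "0 0 -0.4 0 0 0 0.6" --pt "0 0 -0.4 0 0 0 0.6" --pt "0 0 -0.4 0 0 0 0.6" --pt "0 0 -0.2 0 0 0 0.6" --pt "0 0 0 0 0 0 0.6"

```text
t: 16.0
tool_pos: [0.5016, 0.1293, 0.0137]
tool_rot: [-0.29, -3.126, 0.001]
contact_force: [0.0, 0.2, -0.1]
opening: 0.0511
```

Run:
```python
from h import *; from station import ctrl
o,im,R,t=look(ctrl,'wrist',['grip_point','tab_point'],save='pics/w10.png')
print(o['t'],o['tool_pos'],o['tool_rot'],o['contact_force'],o['opening'])
o,im,R,t=look(ctrl,'side',['grip_point','tab_point','screw_axis'],save='pics/s10.png')
a=cv2.imread('pics/s10.png')[180:300,190:340]; b=cv2.imread('pics/w10.png')[100:400,120:520]
cv2.imwrite('pics/c10.png',np.hstack([cv2.resize(a,(450,360),interpolation=cv2.INTER_CUBIC),cv2.resize(b,(350,360))]))
```

```text
wrist grip_point 0.73 [315.5 274.3] [0.5002 0.1272 0.067 ]
16.0 [0.50157827 0.12925237 0.01373575] [-2.89695116e-01 -3.12608279e+00  6.89924602e-04] [ 0.03228143  0.17905284 -0.09481354] 0.05109681851182511
side grip_point 0.8 [252.5 254.9] [0.5066 0.129  0.067 ]
side tab_point 0.74 [313.8 191.8] [0.6439 0.1111 0.0935]
```

View pics/c10.png

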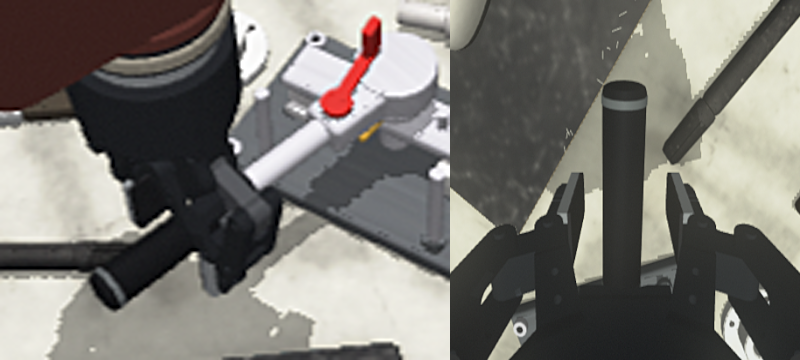

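```bash
cat > arc.py <<'E'
import sys,json,numpy as np
a,b,n=float(sys.argv[1]),float(sys.argv[2]),int(sys.argv[3]); op=0.42; r=.1463
ph=np.linspace(a,b,n+1); p=-r*np.c_[np.cos(ph),np.sin(ph)]; d=np.diff(p,axis=0)/.025
print(json.dumps([[round(x,2),round(y,2),0,0,0,round((b-a)/n*10,2),op] for x,y in d]))
E
python3 arc.py -.212 .068 7;python3 arc.py .068 .468 10;python3 arc.py .468 .748 7; python3 arc.py .748 -.492 31
```

```text
[[-0.04, -0.23, 0, 0, 0, 0.4, 0.42], [-0.04, -0.23, 0, 0, 0, 0.4, 0.42], [-0.03, -0.23, 0, 0, 0, 0.4, 0.42], [-0.02, -0.23, 0, 0, 0, 0.4, 0.42], [-0.01, -0.23, 0, 0, 0, 0.4, 0.42], [0.0, -0.23, 0, 0, 0, 0.4, 0.42], [0.01, -0.23, 0, 0, 0, 0.4, 0.42]]
[[0.02, -0.23, 0, 0, 0, 0.4, 0.42], [0.03, -0.23, 0, 0, 0, 0.4, 0.42], [0.04, -0.23, 0, 0, 0, 0.4, 0.42], [0.05, -0.23, 0, 0, 0, 0.4, 0.42], [0.06, -0.23, 0, 0, 0, 0.4, 0.42], [0.07, -0.22, 0, 0, 0, 0.4, 0.42], [0.08, -0.22, 0, 0, 0, 0.4, 0.42], [0.08, -0.22, 0, 0, 0, 0.4, 0.42], [0.09, -0.21, 0, 0, 0, 0.4, 0.42], [0.1, -0.21, 0, 0, 0, 0.4, 0.42]]
[[0.11, -0.21, 0, 0, 0, 0.4, 0.42], [0.12, -0.2, 0, 0, 0, 0.4, 0.42], [0.13, -0.2, 0, 0, 0, 0.4, 0.42], [0.13, -0.19, 0, 0, 0, 0.4, 0.42], [0.14, -0.19, 0, 0, 0, 0.4, 0.42], [0.15, -0.18, 0, 0, 0, 0.4, 0.42], [0.16, -0.17, 0, 0, 0, 0.4, 0.42]]
[[-0.16, 0.17, 0, 0, 0, -0.4, 0.42], [-0.15, 0.18, 0, 0, 0, -0.4, 0.42], [-0.14, 0.19, 0, 0, 0, -0.4, 0.42], [-0.13, 0.19, 0, 0, 0, -0.4, 0.42], [-0.13, 0.2, 0, 0, 0, -0.4, 0.42], [-0.12, 0.2, 0, 0, 0, -0.4, 0.42], [-0.11, 0.21, 0, 0, 0, -0.4, 0.42], [-0.1, 0.21, 0, 0, 0, -0.4, 0.42], [-0.09, 0.21, 0, 0, 0, -0.4, 0.42], [-0.08, 0.22, 0, 0, 0, -0.4, 0.42], [-0.08, 0.22, 0, 0, 0, -0.4, 0.42], [-0.07, 0.22, 0, 0, 0, -0.4, 0.42], [-0.06, 0.23, 0, 0, 0, -0.4, 0.42], [-0.05, 0.23, 0, 0, 0, -0.4, 0.42], [-0.04, 0.23, 0, 0, 0, -0.4, 0.42], [-0.03, 0.23, 0, 0, 0, -0.4, 0.42], [-0.02, 0.23, 0, 0, 0, -0.4, 0.42], [-0.01, 0.23, 0, 0, 0, -0.4, 0.42], [-0.0, 0.23, 0, 0, 0, -0.4, 0.42], [0.01, 0.23, 0, 0, 0, -0.4, 0.42], [0.02, 0.23, 0, 0, 0, -0.4, 0.42], [0.03, 0.23, 0, 0, 0, -0.4, 0.42], [0.04, 0.23, 0, 0, 0, -0.4, 0.42], [0.04, 0.23, 0, 0, 0, -0.4, 0.42], [0.05, 0.23, 0, 0, 0, -0.4, 0.42], [0.06, 0.23, 0, 0, 0, -0.4, 0.42], [0.07, 0.22, 0, 0, 0, -0.4, 0.42], [0.08, 0.22, 0, 0, 0, -0.4, 0.42], [0.09, 0.22, 0, 0, 0, -0.4, 0.42], [0.1, 0.21, 0, 0, 0, -0.4, 0.42], [0.11, 0.21, 0, 0, 0, -0.4, 0.42]]
```

Call:
carry_out --pt "0 0 0 0 0 0 0.42" --pt "0 0 0 0 0 0 0.42" --pt "-0.04 -0.23 0 0 0 0.4 0.42" --pt "-0.04 -0.23 0 0 0 0.4 0.42" --pt "-0.03 -0.23 0 0 0 0.4 0.42"

```text
t: 16.85
tool_pos: [0.4999, 0.1123, 0.0151]
tool_rot: [0.099, 3.139, 0.001]
contact_force: [0.9, 1.5, -0.1]
opening: 0.0362
```

Call:
carry_out --pt "-0.02 -0.23 0 0 0 0.4 0.42" --pt "-0.01 -0.23 0 0 0 0.4 0.42" --pt "0.0 -0.23 0 0 0 0.4 0.42" --pt "0.01 -0.23 0 0 0 0.4 0.42"

```text
t: 17.25
tool_pos: [0.4995, 0.0894, 0.0151]
tool_rot: [-0.152, 3.137, 0.002]
contact_force: [-0.2, 1.9, -0.8]
opening: 0.0361
```

Call:
carry_out --pt "0.02 -0.23 0 0 0 0.4 0.42" --pt "0.03 -0.23 0 0 0 0.4 0.42" --pt "0.04 -0.23 0 0 0 0.4 0.42" --pt "0.05 -0.23 0 0 0 0.4 0.42"

```text
t: 17.65
tool_pos: [0.5021, 0.0672, 0.0145]
tool_rot: [0.401, -3.115, -0.005]
contact_force: [0.1, 5.2, -1.6]
opening: 0.036
```

Call:
carry_out --pt "0.06 -0.23 0 0 0 0.4 0.42" --pt "0.07 -0.22 0 0 0 0.4 0.42" --pt "0.08 -0.22 0 0 0 0.4 0.42"

```text
t: 17.95
tool_pos: [0.5066, 0.0506, 0.0142]
tool_rot: [0.587, -3.084, -0.006]
contact_force: [-1.9, 5.7, 0.4]
opening: 0.036
```

Call:
carry_out --pt "0.08 -0.22 0 0 0 0.4 0.42" --pt "0.09 -0.21 0 0 0 0.4 0.42" --pt "0.1 -0.21 0 0 0 0.4 0.42"

```text
t: 18.25
tool_pos: [0.5131, 0.0346, 0.0141]
tool_rot: [0.771, -3.042, -0.006]
contact_force: [-2.4, 3.9, -1.0]
opening: 0.0357
```

Call:
carry_out --pt "0.11 -0.21 0 0 0 0.4 0.42" --pt "0.12 -0.2 0 0 0 0.4 0.42" --pt "0.13 -0.2 0 0 0 0.4 0.42"

```text
t: 18.55
tool_pos: [0.5215, 0.0193, 0.0138]
tool_rot: [0.952, -2.989, -0.006]
contact_force: [-4.5, 4.1, 0.8]
opening: 0.0359
```

Run:
```python
from h import *; from station import ctrl
o,im,R,t=look(ctrl,'side',['grip_point','nose_tip','stop_pin','screw_axis','tab_point'],save='pics/s11.png')
print(o['t'],o['tool_pos'],o['contact_force'])
a=cv2.imread('pics/s11.png')[160:300,220:390]; cv2.imwrite('pics/c11.png',cv2.resize(a,None,fx=4,fy=4,interpolation=cv2.INTER_CUBIC))
```

```text
side grip_point 0.84 [316.1 288.4] [0.5133 0.0167 0.067 ]
side stop_pin 0.75 [334.6 215.4] [0.6497 0.0739 0.053 ]
18.55 [0.52149462 0.01925233 0.0138209 ] [-4.53881561  4.13136679  0.78050226]
```

View pics/c11.png

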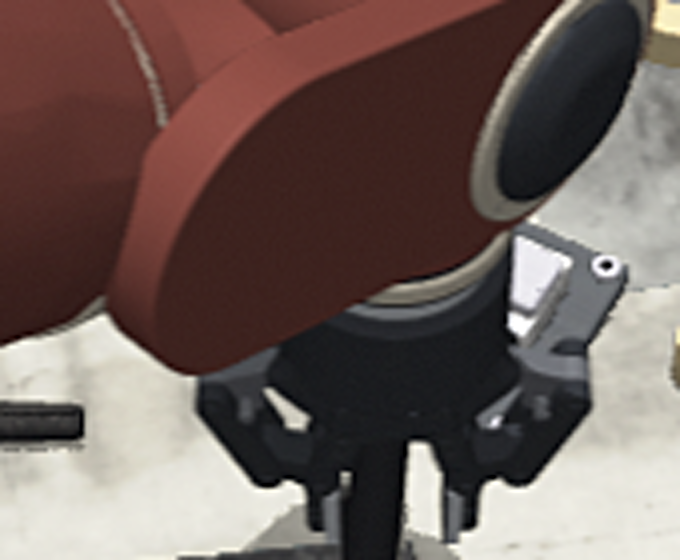

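Call:
carry_out --pt "0.13 -0.19 0 0 0 0.4 0.42" --pt "0.14 -0.19 0 0 0 0.4 0.42"

```text
t: 19.05
tool_pos: [0.5282, 0.0096, 0.0139]
tool_rot: [1.071, -2.949, -0.005]
contact_force: [-6.4, 3.1, 0.9]
opening: 0.036
```

Call:
carry_out --pt "0.15 -0.18 0 0 0 0.4 0.42"

```text
t: 19.15
tool_pos: [0.5319, 0.0049, 0.0139]
tool_rot: [1.13, -2.927, -0.005]
contact_force: [-6.3, 2.5, 0.7]
opening: 0.0358
```

Call:
carry_out --pt "0.08 -0.09 0 0 0 0.2 0.42"

```text
t: 19.25
tool_pos: [0.534, 0.0024, 0.0139]
tool_rot: [1.158, -2.916, -0.005]
contact_force: [-5.9, 2.7, 1.6]
opening: 0.0355
```

```bash
python3 arc.py .716 -.56 22; python3 arc.py -.56 .60 20
```

```text
[[-0.22, 0.26, 0, 0, 0, -0.58, 0.42], [-0.2, 0.27, 0, 0, 0, -0.58, 0.42], [-0.18, 0.29, 0, 0, 0, -0.58, 0.42], [-0.17, 0.3, 0, 0, 0, -0.58, 0.42], [-0.15, 0.3, 0, 0, 0, -0.58, 0.42], [-0.13, 0.31, 0, 0, 0, -0.58, 0.42], [-0.11, 0.32, 0, 0, 0, -0.58, 0.42], [-0.09, 0.33, 0, 0, 0, -0.58, 0.42], [-0.08, 0.33, 0, 0, 0, -0.58, 0.42], [-0.06, 0.33, 0, 0, 0, -0.58, 0.42], [-0.04, 0.34, 0, 0, 0, -0.58, 0.42], [-0.02, 0.34, 0, 0, 0, -0.58, 0.42], [0.0, 0.34, 0, 0, 0, -0.58, 0.42], [0.02, 0.34, 0, 0, 0, -0.58, 0.42], [0.04, 0.34, 0, 0, 0, -0.58, 0.42], [0.06, 0.33, 0, 0, 0, -0.58, 0.42], [0.08, 0.33, 0, 0, 0, -0.58, 0.42], [0.1, 0.32, 0, 0, 0, -0.58, 0.42], [0.12, 0.32, 0, 0, 0, -0.58, 0.42], [0.14, 0.31, 0, 0, 0, -0.58, 0.42], [0.15, 0.3, 0, 0, 0, -0.58, 0.42], [0.17, 0.29, 0, 0, 0, -0.58, 0.42]]
[[-0.17, -0.29, 0, 0, 0, 0.58, 0.42], [-0.15, -0.3, 0, 0, 0, 0.58, 0.42], [-0.14, -0.31, 0, 0, 0, 0.58, 0.42], [-0.12, -0.32, 0, 0, 0, 0.58, 0.42], [-0.1, -0.32, 0, 0, 0, 0.58, 0.42], [-0.08, -0.33, 0, 0, 0, 0.58, 0.42], [-0.06, -0.33, 0, 0, 0, 0.58, 0.42], [-0.04, -0.34, 0, 0, 0, 0.58, 0.42], [-0.02, -0.34, 0, 0, 0, 0.58, 0.42], [-0.0, -0.34, 0, 0, 0, 0.58, 0.42], [0.02, -0.34, 0, 0, 0, 0.58, 0.42], [0.04, -0.34, 0, 0, 0, 0.58, 0.42], [0.06, -0.33, 0, 0, 0, 0.58, 0.42], [0.08, -0.33, 0, 0, 0, 0.58, 0.42], [0.09, -0.33, 0, 0, 0, 0.58, 0.42], [0.11, -0.32, 0, 0, 0, 0.58, 0.42], [0.13, -0.31, 0, 0, 0, 0.58, 0.42], [0.15, -0.3, 0, 0, 0, 0.58, 0.42], [0.17, -0.3, 0, 0, 0, 0.58, 0.42], [0.18, -0.29, 0, 0, 0, 0.58, 0.42]]
```

Call:
carry_out --pt "-0.22 0.26 0 0 0 -0.58 0.42" --pt "-0.2 0.27 0 0 0 -0.58 0.42" --pt "-0.18 0.29 0 0 0 -0.58 0.42" --pt "-0.17 0.3 0 0 0 -0.58 0.42" --pt "-0.15 0.3 0 0 0 -0.58 0.42" --pt "-0.13 0.31 0 0 0 -0.58 0.42"

```text
t: 19.85
tool_pos: [0.5108, 0.0448, 0.0155]
tool_rot: [-0.631, 3.076, -0.003]
contact_force: [0.4, -2.0, -0.6]
opening: 0.0359
```

Call:
carry_out --pt "-0.11 0.32 0 0 0 -0.58 0.42" --pt "-0.09 0.33 0 0 0 -0.58 0.42" --pt "-0.08 0.33 0 0 0 -0.58 0.42" --pt "-0.06 0.33 0 0 0 -0.58 0.42" --pt "-0.04 0.34 0 0 0 -0.58 0.42" --pt "-0.02 0.34 0 0 0 -0.58 0.42" --pt "0.0 0.34 0 0 0 -0.58 0.42"

```text
t: 20.55
tool_pos: [0.5008, 0.1032, 0.0154]
tool_rot: [0.002, 3.139, -0.002]
contact_force: [-0.0, -1.7, 0.0]
opening: 0.0359
```

Call:
carry_out --pt "0.02 0.34 0 0 0 -0.58 0.42" --pt "0.04 0.34 0 0 0 -0.58 0.42" --pt "0.06 0.33 0 0 0 -0.58 0.42" --pt "0.08 0.33 0 0 0 -0.58 0.42" --pt "0.1 0.32 0 0 0 -0.58 0.42" --pt "0.12 0.32 0 0 0 -0.58 0.42"

```text
t: 21.15
tool_pos: [0.5113, 0.1527, 0.0154]
tool_rot: [0.546, 3.092, -0.001]
contact_force: [1.3, -2.0, -0.7]
opening: 0.036
```

Run:
```python
from h import *; from station import ctrl
o,im,R,t=look(ctrl,'side',['grip_point','nose_tip','stop_pin','screw_axis','tab_point'],save='pics/s12.png')
print(o['t'],o['tool_pos'],o['contact_force'])
a=cv2.imread('pics/s12.png')[160:300,220:390]; cv2.imwrite('pics/c12.png',cv2.resize(a,None,fx=4,fy=4,interpolation=cv2.INTER_CUBIC))
```

```text
side grip_point 0.64 [244.9 250.3] [0.5065 0.1438 0.067 ]
side nose_tip 0.6 [317.6 223.3] [0.6243 0.0902 0.047 ]
side stop_pin 0.97 [335.2 215.2] [0.6506 0.0734 0.053 ]
side screw_axis 0.57 [322.3 205.6] [0.646  0.0958 0.067 ]
side tab_point 0.65 [313.9 190.5] [0.6462 0.1124 0.0935]
21.15 [0.51132791 0.15266048 0.01535342] [ 1.26619126 -2.01646951 -0.73283085]
```

View pics/c12.png

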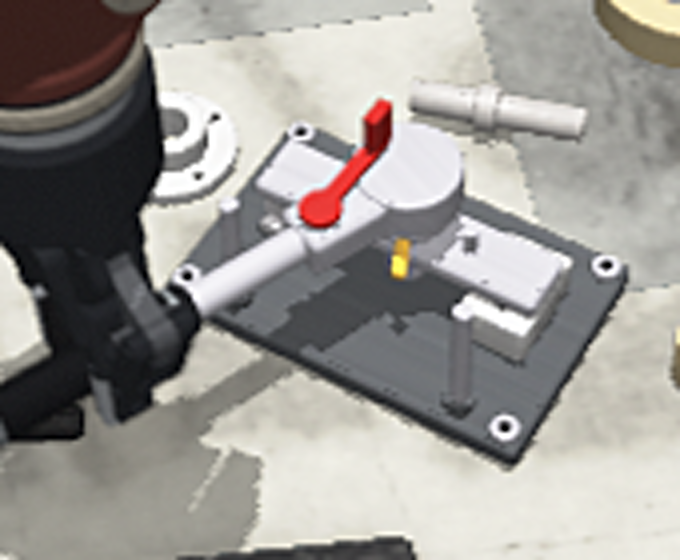

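Call:
carry_out --pt "0.14 0.31 0 0 0 -0.58 0.42" --pt "0.15 0.3 0 0 0 -0.58 0.42"

```text
t: 21.65
tool_pos: [0.5175, 0.1674, 0.0148]
tool_rot: [-0.724, -3.057, 0.002]
contact_force: [0.5, -2.3, 0.0]
opening: 0.0358
```

Call:
carry_out --pt "0.12 0.2 0 0 0 -0.4 0.42"

```text
t: 21.75
tool_pos: [0.5205, 0.1727, 0.0148]
tool_rot: [-0.784, -3.042, 0.002]
contact_force: [-1.0, -1.5, -0.0]
opening: 0.0361
```

Run:
```python
from h import *; from station import ctrl
o=ctrl.get_obs(); print(o['tool_pos'],o['contact_force'])
im=ctrl.get_image('side');R,t=cam(im)
print(onz(im,R,t,(320,227.5),.047), onz(im,R,t,(220+470/4,160+243/4),.053))
# posts tops: z .075
print(onz(im,R,t,(220+229/4,160+205/4),.075),onz(im,R,t,(220+463/4,160+310/4),.075))
```

```text
[0.52049308 0.17271845 0.01481529] [-1.04469368 -1.50406733 -0.01613395]
[0.6194 0.0822 0.047 ] [0.6431 0.0639 0.053 ]
[0.5902 0.1451 0.075 ] [0.5998 0.0397 0.075 ]
```

Call:
carry_out --pt "-0.17 -0.29 0 0 0 0.58 0.42" --pt "-0.15 -0.3 0 0 0 0.58 0.42" --pt "-0.12 -0.21 0 0 0 0.4 0.42" --pt "-0.09 -0.22 0 0 0 0.4 0.42" --pt "-0.08 -0.22 0 0 0 0.4 0.42"

```text
t: 22.3
tool_pos: [0.506, 0.1421, 0.0152]
tool_rot: [0.414, 3.112, 0.002]
contact_force: [2.2, 2.3, -2.1]
opening: 0.0365
```

Call:
carry_out --pt "-0.07 -0.22 0 0 0 0.4 0.42" --pt "-0.06 -0.22 0 0 0 0.4 0.42" --pt "-0.05 -0.23 0 0 0 0.4 0.42" --pt "-0.04 -0.23 0 0 0 0.4 0.42"

```text
t: 22.7
tool_pos: [0.5006, 0.1203, 0.015]
tool_rot: [0.165, 3.135, 0.005]
contact_force: [3.8, 5.1, -2.4]
opening: 0.0362
```

Call:
carry_out --pt "-0.03 -0.23 0 0 0 0.4 0.42" --pt "-0.02 -0.23 0 0 0 0.4 0.42" --pt "-0.01 -0.23 0 0 0 0.4 0.42" --pt "0 -0.23 0 0 0 0.4 0.42"

```text
t: 23.1
tool_pos: [0.4988, 0.0975, 0.0149]
tool_rot: [-0.086, 3.138, 0.005]
contact_force: [2.5, 5.5, -2.8]
opening: 0.0358
```

Call:
carry_out --pt "0.01 -0.23 0 0 0 0.4 0.42" --pt "0.02 -0.23 0 0 0 0.4 0.42" --pt "0.03 -0.23 0 0 0 0.4 0.42"

```text
t: 23.4
tool_pos: [0.4999, 0.0803, 0.0147]
tool_rot: [-0.274, 3.129, 0.005]
contact_force: [1.6, 4.5, -2.4]
opening: 0.0359
```

Call:
carry_out --pt "0.04 -0.23 0 0 0 0.4 0.42" --pt "0.05 -0.23 0 0 0 0.4 0.42" --pt "0.05 -0.23 0 0 0 0.4 0.42"

```text
t: 23.7
tool_pos: [0.5028, 0.0632, 0.0145]
tool_rot: [0.462, -3.107, -0.005]
contact_force: [-0.0, 6.2, -1.4]
opening: 0.0358
```

Call:
carry_out --pt "0.06 -0.22 0 0 0 0.4 0.42" --pt "0.07 -0.22 0 0 0 0.4 0.42"

```text
t: 23.9
tool_pos: [0.5059, 0.0522, 0.0144]
tool_rot: [0.586, -3.086, -0.005]
contact_force: [-0.3, 5.8, -0.9]
opening: 0.0357
```

Call:
carry_out --pt "0.04 -0.11 0 0 0 0.2 0.42" --pt "0.04 -0.11 0 0 0 0.2 0.42"

```text
t: 24.1
tool_pos: [0.5079, 0.0465, 0.0144]
tool_rot: [0.645, -3.074, -0.005]
contact_force: [0.4, 5.7, -1.2]
opening: 0.0359
```

Call:
carry_out --pt "0.045 -0.11 0 0 0 0.2 0.42" --pt "0.045 -0.11 0 0 0 0.2 0.42"

```text
t: 24.3
tool_pos: [0.51, 0.0411, 0.0144]
tool_rot: [0.707, -3.06, -0.005]
contact_force: [-1.4, 5.0, -1.0]
opening: 0.0359
```

Call:
carry_out --pt "0.03 -0.065 0 0 0 0.12 0.42" --pt "0.03 -0.065 0 0 0 0.12 0.42"

```text
t: 24.5
tool_pos: [0.5114, 0.0379, 0.0143]
tool_rot: [0.743, -3.051, -0.005]
contact_force: [-2.0, 5.2, -1.0]
opening: 0.0358
```

Call:
carry_out --pt "0.03 -0.065 0 0 0 0.12 0.42" --pt "0.03 -0.065 0 0 0 0.12 0.42"

```text
t: 24.7
tool_pos: [0.5128, 0.0347, 0.0143]
tool_rot: [0.78, -3.042, -0.005]
contact_force: [-1.6, 4.7, -0.9]
opening: 0.0356
```

Call:
carry_out --pt "0.03 -0.065 0 0 0 0.12 0.42" --pt "0.03 -0.065 0 0 0 0.12 0.42"

```text
t: 24.9
tool_pos: [0.5144, 0.0315, 0.0143]
tool_rot: [0.816, -3.033, -0.005]
contact_force: [-1.9, 5.1, -1.7]
opening: 0.0358
```

Call:
carry_out --pt "0.033 -0.063 0 0 0 0.12 0.42" --pt "0.033 -0.063 0 0 0 0.12 0.42"

```text
t: 25.1
tool_pos: [0.516, 0.0283, 0.0143]
tool_rot: [0.853, -3.023, -0.005]
contact_force: [-1.5, 4.8, -1.7]
opening: 0.0355
```

Call:
carry_out --pt "0.033 -0.063 0 0 0 0.12 0.42" --pt "0.033 -0.063 0 0 0 0.12 0.42"

```text
t: 25.3
tool_pos: [0.5177, 0.0252, 0.0143]
tool_rot: [0.889, -3.012, -0.005]
contact_force: [-1.3, 4.7, -0.8]
opening: 0.0358
```

Call:
carry_out --pt "0.035 -0.061 0 0 0 0.12 0.42" --pt "0.035 -0.061 0 0 0 0.12 0.42"

```text
t: 25.5
tool_pos: [0.5194, 0.0222, 0.0143]
tool_rot: [0.925, -3.001, -0.005]
contact_force: [-1.3, 5.4, -1.2]
opening: 0.0357
```

Call:
carry_out --pt "0.037 -0.061 0 0 0 0.12 0.42" --pt "0.037 -0.061 0 0 0 0.12 0.42"

```text
t: 25.7
tool_pos: [0.5213, 0.0191, 0.0143]
tool_rot: [0.961, -2.99, -0.005]
contact_force: [-0.2, 5.3, -0.6]
opening: 0.0356
```

Call:
carry_out --pt "0.038 -0.06 0 0 0 0.12 0.42" --pt "0.038 -0.06 0 0 0 0.12 0.42"

```text
t: 25.9
tool_pos: [0.5232, 0.0162, 0.0143]
tool_rot: [0.996, -2.978, -0.005]
contact_force: [-2.2, 5.3, -0.5]
opening: 0.0358
```

Call:
carry_out --pt "0.04 -0.058 0 0 0 0.12 0.42" --pt "0.04 -0.058 0 0 0 0.12 0.42"

```text
t: 26.1
tool_pos: [0.5252, 0.0133, 0.0143]
tool_rot: [1.032, -2.966, -0.005]
contact_force: [-0.9, 6.8, -1.4]
opening: 0.0358
```

Call:
carry_out --pt "0.04 -0.057 0 0 0 0.12 0.42" --pt "0.04 -0.057 0 0 0 0.12 0.42"

```text
t: 26.3
tool_pos: [0.5272, 0.0105, 0.0142]
tool_rot: [1.068, -2.954, -0.006]
contact_force: [-1.8, 5.4, -1.0]
opening: 0.0359
```

Call:
carry_out --pt "0.042 -0.056 0 0 0 0.12 0.42" --pt "0.042 -0.056 0 0 0 0.12 0.42"

```text
t: 26.5
tool_pos: [0.5292, 0.0077, 0.0142]
tool_rot: [1.103, -2.941, -0.006]
contact_force: [-0.1, 5.7, -0.1]
opening: 0.036
```

Call:
carry_out --pt "0.043 -0.055 0 0 0 0.12 0.42" --pt "0.043 -0.055 0 0 0 0.12 0.42"

```text
t: 26.7
tool_pos: [0.5314, 0.005, 0.0142]
tool_rot: [1.138, -2.927, -0.006]
contact_force: [-0.5, 6.1, -0.9]
opening: 0.0357
```

Call:
carry_out --pt "0.044 -0.055 0 0 0 0.12 0.42" --pt "0.044 -0.055 0 0 0 0.12 0.42"

```text
t: 26.9
tool_pos: [0.5336, 0.0023, 0.0142]
tool_rot: [1.173, -2.914, -0.006]
contact_force: [-1.3, 5.9, -0.5]
opening: 0.0361
```

Call:
carry_out --pt "-0.22 0.26 0 0 0 -0.58 0.42" --pt "-0.2 0.27 0 0 0 -0.58 0.42" --pt "-0.18 0.29 0 0 0 -0.58 0.42" --pt "-0.17 0.3 0 0 0 -0.58 0.42" --pt "-0.15 0.3 0 0 0 -0.58 0.42" --pt "-0.13 0.31 0 0 0 -0.58 0.42"

```text
t: 27.5
tool_pos: [0.5087, 0.0436, 0.0153]
tool_rot: [-0.648, 3.073, -0.003]
contact_force: [1.7, -2.1, 0.3]
opening: 0.0355
```

Call:
carry_out --pt "-0.11 0.32 0 0 0 -0.58 0.42" --pt "-0.09 0.33 0 0 0 -0.58 0.42" --pt "-0.08 0.33 0 0 0 -0.58 0.42" --pt "-0.06 0.33 0 0 0 -0.58 0.42" --pt "-0.04 0.34 0 0 0 -0.58 0.42" --pt "-0.02 0.34 0 0 0 -0.58 0.42" --pt "0.0 0.34 0 0 0 -0.58 0.42"

```text
t: 28.2
tool_pos: [0.4985, 0.1018, 0.0151]
tool_rot: [-0.015, 3.141, -0.002]
contact_force: [0.6, -2.0, 0.1]
opening: 0.0357
```

Call:
carry_out --pt "0.02 0.34 0 0 0 -0.58 0.42" --pt "0.04 0.34 0 0 0 -0.58 0.42" --pt "0.06 0.33 0 0 0 -0.58 0.42" --pt "0.08 0.33 0 0 0 -0.58 0.42" --pt "0.1 0.32 0 0 0 -0.58 0.42" --pt "0 0 0 0 0 0 0.42"

```text
t: 28.8
tool_pos: [0.506, 0.144, 0.015]
tool_rot: [0.434, 3.111, -0.001]
contact_force: [-0.2, -0.9, 0.9]
opening: 0.0357
```

```bash
cat > s.py <<'E'
import sys
from h import *; from station import ctrl
k=sys.argv[1]
o,im,R,t=look(ctrl,'side',['grip_point','nose_tip','stop_pin','screw_axis','tab_point'],save=f'pics/s{k}.png')
print(o['t'],o['tool_pos'],o['contact_force'])
a=cv2.imread(f'pics/s{k}.png')[160:300,220:390]; cv2.imwrite(f'pics/c{k}.png',cv2.resize(a,None,fx=4,fy=4,interpolation=cv2.INTER_CUBIC))
E
python3 s.py 13
```

```text
side grip_point 0.95 [250.1 254.1] [0.5057 0.1329 0.067 ]
side nose_tip 0.52 [335.2 221.9] [0.6429 0.0682 0.047 ]
side stop_pin 0.67 [335.2 213.9] [0.6528 0.0748 0.053 ]
side screw_axis 0.58 [321.4 208.1] [0.6408 0.0941 0.067 ]
side tab_point 0.56 [312.8 189.6] [0.6469 0.115  0.0935]
28.8 [0.5060295  0.14396923 0.01503496] [-0.23978758 -0.90400568  0.91300847]
```

View pics/c13.png

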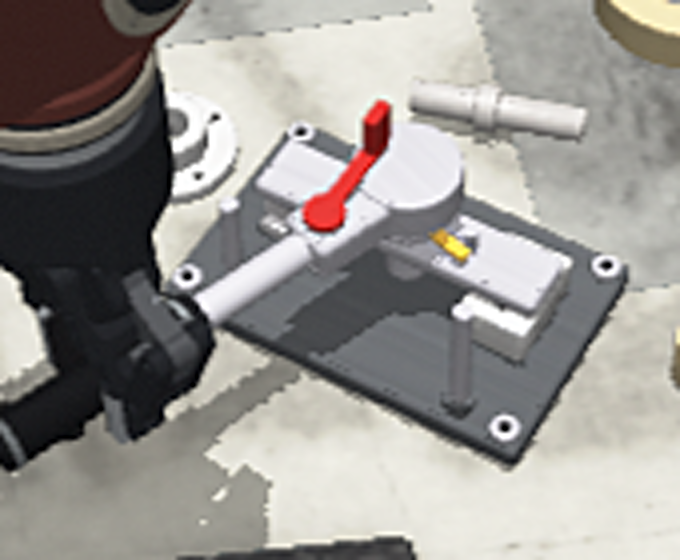

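Call:
carry_out --pt "-0.06 -0.22 0 0 0 0.4 0.42" --pt "-0.05 -0.22 0 0 0 0.4 0.42"

```text
t: 29.3
tool_pos: [0.5032, 0.1327, 0.015]
tool_rot: [0.308, 3.126, 0.0]
contact_force: [-0.2, 0.5, -0.1]
opening: 0.0359
```

Call:
carry_out --pt "-0.02 -0.07 0 0 0 0.12 0.42" --pt "-0.02 -0.07 0 0 0 0.12 0.42"

```text
t: 29.5
tool_pos: [0.5025, 0.1295, 0.0151]
tool_rot: [0.274, 3.129, 0.001]
contact_force: [1.8, 1.2, -1.0]
opening: 0.036
```

Call:
carry_out --pt "-0.02 -0.07 0 0 0 0.12 0.42" --pt "-0.02 -0.07 0 0 0 0.12 0.42"

```text
t: 29.7
tool_pos: [0.5015, 0.126, 0.0151]
tool_rot: [0.235, 3.132, 0.001]
contact_force: [0.5, 1.8, -0.8]
opening: 0.036
```

Call:
carry_out --pt "-0.01 -0.07 0 0 0 0.12 0.42" --pt "-0.01 -0.07 0 0 0 0.12 0.42"

```text
t: 29.9
tool_pos: [0.5008, 0.1224, 0.015]
tool_rot: [0.197, 3.135, 0.0]
contact_force: [-0.1, 2.1, 0.1]
opening: 0.0362
```

Call:
carry_out --pt "-0.01 -0.07 0 0 0 0.12 0.42" --pt "-0.01 -0.07 0 0 0 0.12 0.42"

```text
t: 30.1
tool_pos: [0.5002, 0.1189, 0.0149]
tool_rot: [-0.16, -3.137, -0.0]
contact_force: [0.9, 2.0, -1.0]
opening: 0.0357
```

Call:
carry_out --pt "-0.01 -0.08 0 0 0 0.14 0.42" --pt "-0.01 -0.08 0 0 0 0.14 0.42"

```text
t: 30.3
tool_pos: [0.4996, 0.1147, 0.015]
tool_rot: [-0.116, -3.139, 0.0]
contact_force: [-0.2, 0.8, 0.3]
opening: 0.0359
```

Call:
carry_out --pt "-0.01 -0.08 0 0 0 0.14 0.42" --pt "0 -0.08 0 0 0 0.14 0.42"

```text
t: 30.5
tool_pos: [0.4993, 0.1108, 0.0149]
tool_rot: [-0.072, -3.14, -0.0]
contact_force: [-0.4, 1.1, 0.1]
opening: 0.0356
```

Call:
carry_out --pt "0 -0.08 0 0 0 0.14 0.42" --pt "0 -0.08 0 0 0 0.14 0.42"

```text
t: 30.7
tool_pos: [0.4991, 0.1068, 0.0148]
tool_rot: [-0.028, -3.141, -0.0]
contact_force: [-1.1, 0.6, -0.1]
opening: 0.0355
```

Call:
carry_out --pt "0 -0.08 0 0 0 0.14 0.42" --pt "0 -0.08 0 0 0 0.14 0.42"

```text
t: 30.9
tool_pos: [0.4992, 0.1028, 0.0148]
tool_rot: [0.016, -3.141, -0.0]
contact_force: [-1.3, 2.1, 0.5]
opening: 0.0361
```

Call:
carry_out --pt "0 -0.08 0 0 0 0.14 0.42" --pt "0 -0.08 0 0 0 0.14 0.42"

```text
t: 31.1
tool_pos: [0.4993, 0.0988, 0.0148]
tool_rot: [0.06, -3.141, 0.0]
contact_force: [-1.6, 2.6, 0.7]
opening: 0.0361
```

Call:
carry_out --pt "0 -0.08 0 0 0 0.14 0.42" --pt "0 -0.08 0 0 0 0.14 0.42"

```text
t: 31.3
tool_pos: [0.4993, 0.0948, 0.0149]
tool_rot: [0.104, -3.14, -0.0]
contact_force: [0.0, 1.6, 0.0]
opening: 0.0358
```

Call:
carry_out --pt "0 -0.08 0 0 0 0.14 0.42" --pt "0.01 -0.08 0 0 0 0.14 0.42"

```text
t: 31.5
tool_pos: [0.4996, 0.0908, 0.0149]
tool_rot: [0.148, -3.138, 0.0]
contact_force: [-1.4, 2.4, 0.7]
opening: 0.0358
```

Call:
carry_out --pt "0.01 -0.08 0 0 0 0.14 0.42" --pt "0.01 -0.08 0 0 0 0.14 0.42"

```text
t: 31.7
tool_pos: [0.5002, 0.0867, 0.0149]
tool_rot: [0.192, -3.136, 0.0]
contact_force: [-0.6, 1.7, 0.1]
opening: 0.036
```

Call:
carry_out --pt "0.01 -0.08 0 0 0 0.14 0.42" --pt "0.01 -0.08 0 0 0 0.14 0.42"

```text
t: 31.9
tool_pos: [0.5005, 0.0828, 0.0148]
tool_rot: [0.236, -3.132, -0.0]
contact_force: [-1.2, 2.3, 0.0]
opening: 0.0354
```

Call:
carry_out --pt "0.01 -0.08 0 0 0 0.14 0.42" --pt "0.01 -0.08 0 0 0 0.14 0.42"

```text
t: 32.1
tool_pos: [0.501, 0.0789, 0.0148]
tool_rot: [0.28, -3.129, -0.001]
contact_force: [-1.5, 2.1, -0.5]
opening: 0.036
```

Call:
carry_out --pt "0.02 -0.08 0 0 0 0.13 0.42" --pt "0.02 -0.08 0 0 0 0.13 0.42"

```text
t: 32.3
tool_pos: [0.5018, 0.0749, 0.0147]
tool_rot: [0.32, -3.124, -0.001]
contact_force: [-3.0, 4.2, 0.5]
opening: 0.0357
```

Call:
carry_out --pt "0.02 -0.08 0 0 0 0.13 0.42" --pt "0.02 -0.08 0 0 0 0.13 0.42"

```text
t: 32.5
tool_pos: [0.5028, 0.0709, 0.0147]
tool_rot: [0.361, -3.12, -0.001]
contact_force: [-3.6, 3.6, -0.2]
opening: 0.0362
```

Call:
carry_out --pt "0.02 -0.08 0 0 0 0.13 0.42" --pt "0.02 -0.08 0 0 0 0.13 0.42"

```text
t: 32.7
tool_pos: [0.5034, 0.067, 0.0145]
tool_rot: [0.401, -3.114, -0.001]
contact_force: [-4.2, 3.9, -0.5]
opening: 0.0356
```

Call:
carry_out --pt "0.02 -0.08 0 0 0 0.13 0.42" --pt "0.02 -0.08 0 0 0 0.13 0.42"

```text
t: 32.9
tool_pos: [0.5042, 0.0632, 0.0144]
tool_rot: [0.442, -3.108, -0.002]
contact_force: [-5.0, 4.5, -0.3]
opening: 0.0358
```

Call:
carry_out --pt "0.02 -0.08 0 0 0 0.13 0.42" --pt "0.02 -0.08 0 0 0 0.13 0.42"

```text
t: 33.1
tool_pos: [0.5051, 0.0593, 0.0143]
tool_rot: [0.482, -3.102, -0.002]
contact_force: [-3.7, 4.8, -0.1]
opening: 0.036
```

Call:
carry_out --pt "0.015 -0.05 0 0 0 0.08 0.42" --pt "0.015 -0.05 0 0 0 0.08 0.42"

```text
t: 33.3
tool_pos: [0.5058, 0.0568, 0.0143]
tool_rot: [0.506, -3.098, -0.002]
contact_force: [-4.8, 5.0, -1.0]
opening: 0.0359
```

Call:
carry_out --pt "0.015 -0.05 0 0 0 0.08 0.42" --pt "0.015 -0.05 0 0 0 0.08 0.42"

```text
t: 33.5
tool_pos: [0.5065, 0.0543, 0.0142]
tool_rot: [0.531, -3.094, -0.002]
contact_force: [-4.3, 4.6, -0.2]
opening: 0.0358
```

Call:
carry_out --pt "0.015 -0.05 0 0 0 0.08 0.42" --pt "0.015 -0.05 0 0 0 0.08 0.42"

```text
t: 33.7
tool_pos: [0.5072, 0.0518, 0.0143]
tool_rot: [0.556, -3.089, -0.002]
contact_force: [-5.7, 3.8, -1.0]
opening: 0.0361
```

Call:
carry_out --pt "0.015 -0.05 0 0 0 0.08 0.42" --pt "0.015 -0.05 0 0 0 0.08 0.42"

```text
t: 33.9
tool_pos: [0.508, 0.0493, 0.0142]
tool_rot: [0.581, -3.085, -0.002]
contact_force: [-5.5, 4.3, -0.8]
opening: 0.0358
```

Call:
carry_out --pt "0.015 -0.05 0 0 0 0.08 0.42" --pt "0.015 -0.05 0 0 0 0.08 0.42"

```text
t: 34.1
tool_pos: [0.5088, 0.0469, 0.0142]
tool_rot: [0.605, -3.08, -0.003]
contact_force: [-4.0, 5.0, -1.4]
opening: 0.0357
```

```bash
python3 s.py 14
```

```text
side grip_point 0.96 [294.4 282.4] [0.5036 0.0484 0.067 ]
side nose_tip 0.47 [335.5 221.2] [0.6444 0.0685 0.047 ]
side stop_pin 0.67 [336.7 216.8] [0.6492 0.0695 0.053 ]
side screw_axis 0.96 [322.5 206.3] [0.6449 0.0947 0.067 ]
34.1 [0.50880762 0.04689625 0.01420034] [-4.03723162  4.95111679 -1.39955864]
```

View pics/c14.png

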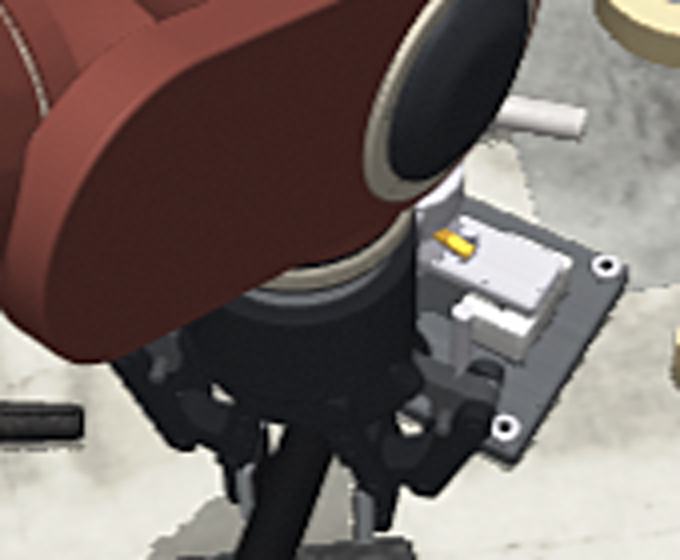

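Call:
carry_out --pt "0.015 -0.05 0 0 0 0.08 0.42" --pt "0.015 -0.05 0 0 0 0.08 0.42"

```text
t: 34.6
tool_pos: [0.5096, 0.0445, 0.0142]
tool_rot: [0.63, -3.076, -0.003]
contact_force: [-3.9, 5.5, -1.0]
opening: 0.0359
```

Call:
carry_out --pt "0.018 -0.05 0 0 0 0.08 0.42" --pt "0.018 -0.05 0 0 0 0.08 0.42"

```text
t: 34.8
tool_pos: [0.5105, 0.0421, 0.0141]
tool_rot: [0.654, -3.071, -0.003]
contact_force: [-3.8, 5.6, -1.5]
opening: 0.036
```

Call:
carry_out --pt "0.018 -0.05 0 0 0 0.08 0.42" --pt "0.018 -0.05 0 0 0 0.08 0.42"

```text
t: 35.0
tool_pos: [0.5114, 0.0397, 0.0141]
tool_rot: [0.679, -3.065, -0.004]
contact_force: [-3.8, 5.8, -1.4]
opening: 0.0358
```

Call:
carry_out --pt "0.018 -0.05 0 0 0 0.08 0.42" --pt "0.018 -0.05 0 0 0 0.08 0.42"

```text
t: 35.2
tool_pos: [0.5124, 0.0373, 0.0141]
tool_rot: [0.703, -3.06, -0.004]
contact_force: [-2.2, 6.4, -1.8]
opening: 0.036
```

```bash
python3 s.py 15
python3 - <<'E'
import cv2,numpy as np
o=[cv2.resize(cv2.imread(f'pics/s{k}.png')[205:240,315:365],None,fx=5.2,fy=5.2,interpolation=cv2.INTER_CUBIC) for k in (13,14,15)]
cv2.imwrite('pics/cmp.png',np.hstack(o))
E
```

```text
side grip_point 0.71 [301.4 281.6] [0.5105 0.0408 0.067 ]
side nose_tip 0.47 [336.5 221.2] [0.6454 0.0672 0.047 ]
side stop_pin 0.75 [334.1 216.9] [0.6465 0.0729 0.053 ]
side stop_pin 0.57 [319.8 231.4] [0.6091 0.0756 0.053 ]
side screw_axis 0.86 [320.1 205.6] [0.644  0.0988 0.067 ]
side tab_point 0.17 [322.4 227.6] [0.5924 0.0596 0.0935]
35.2 [0.51244102 0.03730087 0.01406994] [-2.23549834  6.36513653 -1.75671248]
```

View pics/cmp.png

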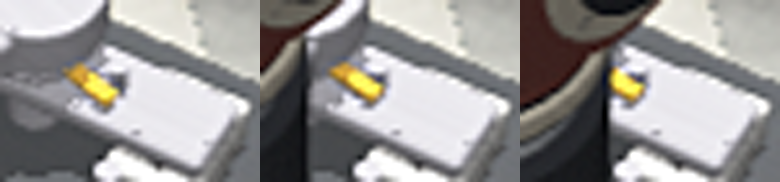

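Call:
carry_out --pt "0.02 -0.048 0 0 0 0.08 0.42" --pt "0.02 -0.048 0 0 0 0.08 0.42"

```text
t: 35.7
tool_pos: [0.5134, 0.0351, 0.014]
tool_rot: [0.728, -3.055, -0.004]
contact_force: [-3.5, 6.7, -2.6]
opening: 0.0356
```

Call:
carry_out --pt "0.02 -0.048 0 0 0 0.08 0.42" --pt "0.02 -0.048 0 0 0 0.08 0.42"

```text
t: 35.9
tool_pos: [0.5144, 0.0328, 0.014]
tool_rot: [0.752, -3.049, -0.005]
contact_force: [-2.5, 7.7, -2.3]
opening: 0.0359
```

Call:
carry_out --pt "0.02 -0.048 0 0 0 0.08 0.42" --pt "0.02 -0.048 0 0 0 0.08 0.42"

```text
t: 36.1
tool_pos: [0.5155, 0.0305, 0.014]
tool_rot: [0.776, -3.043, -0.005]
contact_force: [-1.5, 8.0, -4.0]
opening: 0.0359
```

Call:
carry_out --pt "0.02 -0.048 0 0 0 0.08 0.42" --pt "0.02 -0.048 0 0 0 0.08 0.42"

```text
t: 36.3
tool_pos: [0.5166, 0.0282, 0.0139]
tool_rot: [0.801, -3.037, -0.005]
contact_force: [-1.4, 8.8, -3.3]
opening: 0.036
```

Call:
carry_out --pt "0.022 -0.047 0 0 0 0.08 0.42" --pt "0.022 -0.047 0 0 0 0.08 0.42"

```text
t: 36.5
tool_pos: [0.5178, 0.026, 0.0139]
tool_rot: [0.825, -3.031, -0.006]
contact_force: [-2.0, 9.8, -4.2]
opening: 0.0358
```

Call:
carry_out --pt "0.022 -0.047 0 0 0 0.08 0.42" --pt "0.022 -0.047 0 0 0 0.08 0.42"

```text
t: 36.7
tool_pos: [0.519, 0.0238, 0.0139]
tool_rot: [-0.849, 3.025, 0.006]
contact_force: [-1.0, 9.0, -4.4]
opening: 0.0359
```

Call:
carry_out --pt "0.022 -0.047 0 0 0 0.08 0.42" --pt "0.022 -0.047 0 0 0 0.08 0.42"

```text
t: 36.9
tool_pos: [0.5203, 0.0216, 0.0139]
tool_rot: [-0.873, 3.017, 0.006]
contact_force: [-0.0, 9.9, -5.2]
opening: 0.036
```

```bash
python3 s.py 16
python3 - <<'E'
import cv2,numpy as np
o=[cv2.resize(cv2.imread(f'pics/s{k}.png')[205:240,315:365],None,fx=5.2,fy=5.2,interpolation=cv2.INTER_CUBIC) for k in (14,15,16)]
cv2.imwrite('pics/cmp2.png',np.hstack(o))
from station import ctrl
w=ctrl.get_image('wrist'); cv2.imwrite('pics/w16.png',w['frame'])
E
```

```text
side grip_point 0.92 [313.6 284.4] [0.5167 0.0234 0.067 ]
side stop_pin 0.85 [335.5 215.5] [0.6504 0.0726 0.053 ]
36.9 [0.5202548  0.02163108 0.01387859] [-0.04758874  9.91871565 -5.20445518]
```

View pics/cmp2.png

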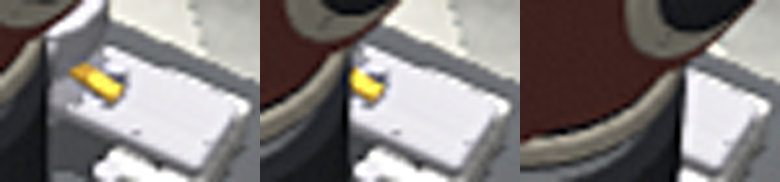

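View pics/w16.png

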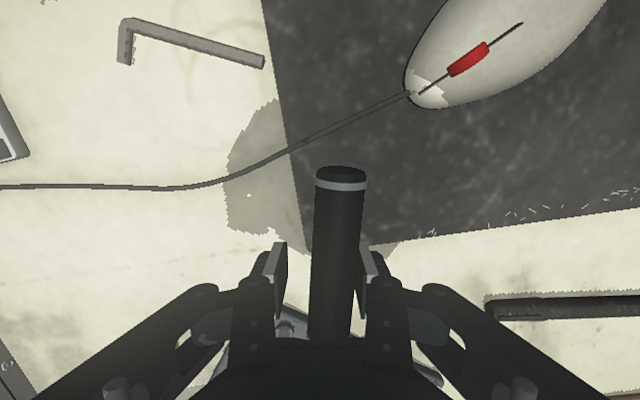

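View pics/s16.png

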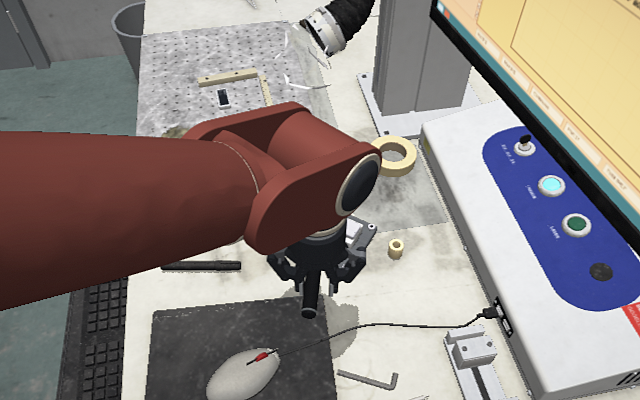

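Run:
```python
from h import *; from station import ctrl
im=ctrl.get_image('side');R,t=cam(im)
for k in ('side0','s9','s12','s13','s14','s15'):
    f=cv2.imread(f'pics/{k}.png'); h=cv2.cvtColor(f,cv2.COLOR_BGR2HSV)
    m=cv2.inRange(h,(15,150,80),(35,255,255)); m[:190]=0;m[245:]=0;m[:,:295]=0;m[:,360:]=0
    ys,xs=np.nonzero(m)
    # farthest yellow from axis (projected at z .047 plane)
    P=np.array([onz(im,R,t,(x,y),.047) for x,y in zip(xs,ys)]); S=np.array([.6455,.0975])
    d=P[:,:2]-S; r=np.hypot(*d.T); a=np.arctan2(-d[:,1],-d[:,0])
    o=np.argsort(-r)[:6]
    print(k,len(xs),'rmax',r.max().round(4),'tip ang',a[o].mean().round(3),'all',a[r>.02].mean().round(3), P[o].mean(0).round(4))
yaw=.085;S=np.array([.6455,.0975]); print('pin ang',np.pi/2+yaw)
```

```text
side0 12 rmax 0.0328 tip ang 0.015 all 0.037 [0.615  0.0971 0.047 ]
s9 12 rmax 0.0328 tip ang 0.015 all 0.037 [0.615  0.0971 0.047 ]
s12 31 rmax 0.0334 tip ang 0.479 all 0.49 [0.6174 0.0828 0.047 ]
s13 29 rmax 0.0321 tip ang 1.41 all 1.427 [0.6405 0.067  0.047 ]
s14 30 rmax 0.0319 tip ang 1.511 all 1.502 [0.6436 0.0667 0.047 ]
s15 21 rmax 0.0319 tip ang 1.511 all 1.514 [0.6436 0.0667 0.047 ]
pin ang 1.6557963267948965
```

Call:
carry_out --pt "0.024 -0.045 0 0 0 0.08 0.42" --pt "0.024 -0.045 0 0 0 0.08 0.42"

```text
t: 37.5
tool_pos: [0.5214, 0.0195, 0.0138]
tool_rot: [-0.897, 3.01, 0.007]
contact_force: [-0.9, 10.0, -5.3]
opening: 0.0357
```

Call:
carry_out --pt "0.024 -0.045 0 0 0 0.08 0.42" --pt "0.024 -0.045 0 0 0 0.08 0.42"

```text
t: 37.7
tool_pos: [0.5226, 0.0174, 0.0138]
tool_rot: [-0.921, 3.003, 0.007]
contact_force: [-1.0, 10.0, -5.7]
opening: 0.0356
```

Call:
carry_out --pt "0.024 -0.045 0 0 0 0.08 0.42" --pt "0.024 -0.045 0 0 0 0.08 0.42"

```text
t: 37.9
tool_pos: [0.5237, 0.0152, 0.0138]
tool_rot: [-0.945, 2.995, 0.007]
contact_force: [-0.9, 11.7, -4.2]
opening: 0.0359
```

Run:
```python
from station import ctrl
o=ctrl.get_obs(); print(o['contact_force'],o['wrist_torque'])
```

```text
[-0.86755343 11.72716007 -4.19667389] [ 1.62548327 -0.05674155 -0.21816667]
```

Call:
carry_out --pt "-0.15 0.18 0 0 0 -0.4 0.42" --pt "-0.17 0.26 0 0 0 -0.58 0.42" --pt "-0.16 0.28 0 0 0 -0.58 0.42" --pt "-0.15 0.29 0 0 0 -0.58 0.42" --pt "-0.13 0.3 0 0 0 -0.58 0.42" --pt "-0.11 0.31 0 0 0 -0.58 0.42" --pt "-0.1 0.32 0 0 0 -0.58 0.42" --pt "-0.08 0.33 0 0 0 -0.58 0.42" --pt "-0.06 0.33 0 0 0 -0.58 0.42"

```text
t: 38.8
tool_pos: [0.4981, 0.0774, 0.0158]
tool_rot: [-0.165, 3.134, -0.003]
contact_force: [-0.3, 0.4, -0.2]
opening: 0.036
```

```bash
python3 s.py 17
cat > nose.py <<'E'
import sys
from h import *; from station import ctrl
im=ctrl.get_image('side');R,t=cam(im)
for k in sys.argv[1:]:
    f=cv2.imread(f'pics/{k}.png'); h=cv2.cvtColor(f,cv2.COLOR_BGR2HSV)
    m=cv2.inRange(h,(15,150,80),(35,255,255)); m[:190]=0;m[245:]=0;m[:,:295]=0;m[:,360:]=0
    ys,xs=np.nonzero(m)
    P=np.array([onz(im,R,t,(x,y),.047) for x,y in zip(xs,ys)]); S=np.array([.6455,.0975])
    d=P[:,:2]-S; r=np.hypot(*d.T); a=np.arctan2(-d[:,1],-d[:,0]); o=np.argsort(-r)[:6]
    print(k,len(xs),'rmax',r.max().round(4),'tip ang',a[o].mean().round(3),'all',a[r>.02].mean().round(3))
E
python3 nose.py s14 s17
python3 - <<'E'
import cv2,numpy as np
o=[cv2.resize(cv2.imread(f'pics/s{k}.png')[205:240,315:365],None,fx=5.2,fy=5.2,interpolation=cv2.INTER_CUBIC) for k in (14,15,17)]
cv2.imwrite('pics/cmp3.png',np.hstack(o))
E
```

```text
side grip_point 0.94 [282.6 277.7] [0.5003 0.0673 0.067 ]
side grip_point 0.4 [321.5 205. ] [0.6462 0.0977 0.067 ]
side nose_tip 0.41 [337.9 221.6] [0.646  0.0648 0.047 ]
side stop_pin 0.76 [334.8 215. ] [0.6505 0.0741 0.053 ]
side screw_axis 0.81 [322.3 206.5] [0.6444 0.0948 0.067 ]
side screw_axis 0.74 [332.9 215.9] [0.6379 0.0698 0.067 ]
side tab_point 0.53 [311.1 193.8] [0.638  0.1122 0.0935]
side tab_point 0.25 [339.  216.8] [0.624  0.0501 0.0935]
38.8 [0.49806059 0.07741642 0.01576792] [-0.3458626   0.42626395 -0.22311411]
s14 30 rmax 0.0319 tip ang 1.511 all 1.502
s17 31 rmax 0.0319 tip ang 1.511 all 1.502
```

View pics/cmp3.png

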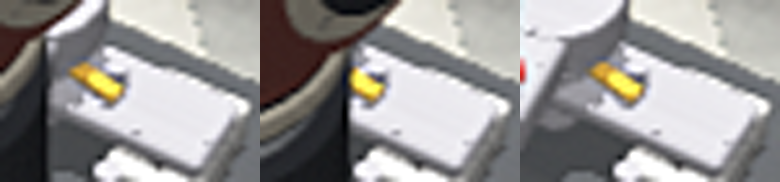

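View pics/c17.png

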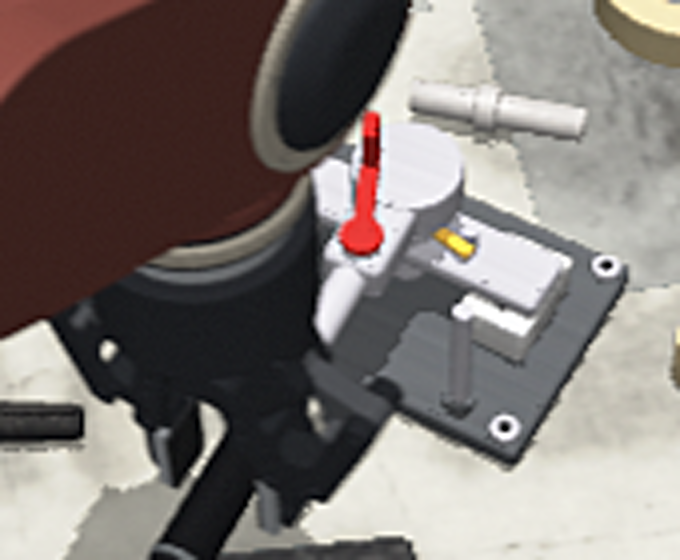

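Call:
carry_out --pt "-0.04 0.34 0 0 0 -0.58 0.42" --pt "-0.02 0.34 0 0 0 -0.58 0.42" --pt "0.0 0.34 0 0 0 -0.58 0.42" --pt "0.02 0.34 0 0 0 -0.58 0.42" --pt "0.04 0.34 0 0 0 -0.58 0.42" --pt "0.06 0.33 0 0 0 -0.58 0.42" --pt "0.08 0.33 0 0 0 -0.58 0.42" --pt "0.1 0.32 0 0 0 -0.58 0.42"

```text
t: 39.95
tool_pos: [0.5033, 0.1444, 0.0152]
tool_rot: [0.56, 3.09, -0.002]
contact_force: [-0.1, -2.3, 0.2]
opening: 0.0357
```

Call:
carry_out --pt "0.12 0.32 0 0 0 -0.58 0.42" --pt "0.14 0.31 0 0 0 -0.5 0.42" --pt "0 0 0 0 0 0 0.42"

```text
t: 40.25
tool_pos: [0.5096, 0.1608, 0.0151]
tool_rot: [0.722, 3.057, -0.0]
contact_force: [0.1, -0.8, 1.1]
opening: 0.0358
```

```bash
python3 s.py 18; python3 nose.py s18
python3 - <<'E'
from h import *; from station import ctrl
w=ctrl.get_image('wrist'); cv2.imwrite('pics/w18.png',w['frame'])
E
```

```text
side grip_point 0.65 [245.2 244.3] [0.5154 0.1506 0.067 ]
side nose_tip 0.61 [244.1 246.6] [0.5206 0.1599 0.047 ]
side nose_tip 0.52 [335.3 220. ] [0.6463 0.0702 0.047 ]
side stop_pin 0.79 [334.9 214.5] [0.6515 0.0745 0.053 ]
side stop_pin 0.21 [240.9 246.2] [0.5155 0.1613 0.053 ]
side screw_axis 0.76 [320.3 206.9] [0.6419 0.097  0.067 ]
side tab_point 0.69 [311.9 191.2] [0.6432 0.1143 0.0935]
40.25 [0.50959637 0.16078618 0.01510417] [ 0.08756606 -0.79237862  1.10452064]
s18 30 rmax 0.0319 tip ang 1.511 all 1.502
```

View pics/c18.png

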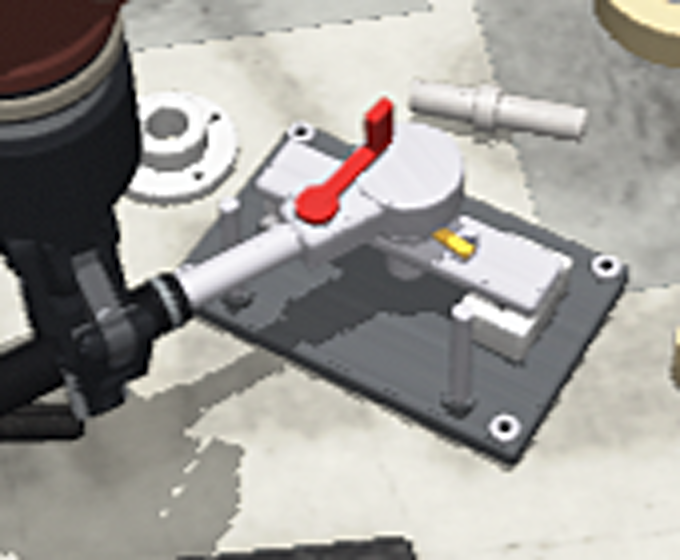

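View pics/w18.png

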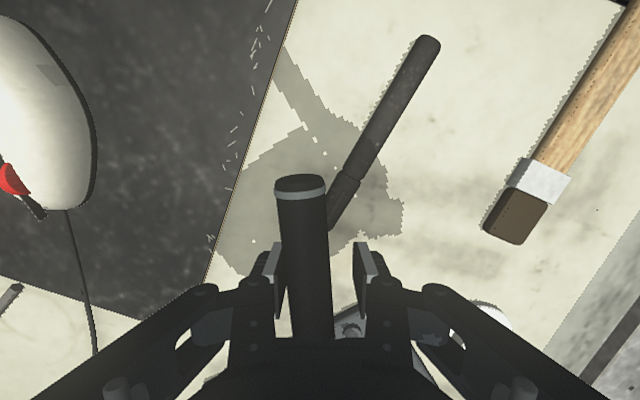

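Call:
carry_out --pt "-0.1 -0.21 0 0 0 0.4 0.42" --pt "-0.09 -0.21 0 0 0 0.4 0.42" --pt "-0.08 -0.22 0 0 0 0.4 0.42" --pt "-0.07 -0.22 0 0 0 0.4 0.42"

```text
t: 41.05
tool_pos: [0.5008, 0.1394, 0.0151]
tool_rot: [0.474, 3.105, 0.002]
contact_force: [0.8, 1.6, -0.9]
opening: 0.0361
```

Call:
carry_out --pt "-0.06 -0.16 0 0 0 0.28 0.42" --pt "-0.05 -0.16 0 0 0 0.28 0.42"

```text
t: 41.25
tool_pos: [0.4983, 0.1313, 0.0152]
tool_rot: [0.388, 3.116, 0.002]
contact_force: [0.7, 1.0, -0.5]
opening: 0.0359
```

Call:
carry_out --pt "-0.04 -0.16 0 0 0 0.28 0.42" --pt "-0.03 -0.16 0 0 0 0.28 0.42"

```text
t: 41.45
tool_pos: [0.4966, 0.1234, 0.0152]
tool_rot: [0.301, 3.126, 0.002]
contact_force: [1.0, 2.1, -1.3]
opening: 0.036
```

Call:
carry_out --pt "-0.03 -0.16 0 0 0 0.28 0.42" --pt "-0.02 -0.16 0 0 0 0.28 0.42"

```text
t: 41.65
tool_pos: [0.4953, 0.1154, 0.0152]
tool_rot: [0.213, 3.133, 0.002]
contact_force: [1.3, 2.1, -0.2]
opening: 0.0361
```

Call:
carry_out --pt "-0.02 -0.16 0 0 0 0.28 0.42" --pt "-0.01 -0.16 0 0 0 0.28 0.42"

```text
t: 41.85
tool_pos: [0.4945, 0.1074, 0.0152]
tool_rot: [0.125, 3.138, 0.002]
contact_force: [1.1, 1.3, 1.3]
opening: 0.036
```

Call:
carry_out --pt "0 -0.13 0 0 0 0.22 0.42" --pt "0 -0.13 0 0 0 0.22 0.42"

```text
t: 42.05
tool_pos: [0.4942, 0.1008, 0.0151]
tool_rot: [0.056, 3.141, 0.001]
contact_force: [-0.3, 1.2, 0.7]
opening: 0.0357
```

Call:
carry_out --pt "0 -0.13 0 0 0 0.22 0.42" --pt "0 -0.13 0 0 0 0.22 0.42"

```text
t: 42.25
tool_pos: [0.4941, 0.0941, 0.015]
tool_rot: [-0.014, 3.142, 0.0]
contact_force: [0.4, 1.7, 0.2]
opening: 0.036
```

Call:
carry_out --pt "0.02 -0.13 0 0 0 0.22 0.42" --pt "0.02 -0.13 0 0 0 0.22 0.42"

```text
t: 42.45
tool_pos: [0.4948, 0.0876, 0.0148]
tool_rot: [0.083, -3.14, -0.0]
contact_force: [-1.5, 1.3, 0.2]
opening: 0.0361
```

Call:
carry_out --pt "0.02 -0.13 0 0 0 0.22 0.42" --pt "0.02 -0.13 0 0 0 0.22 0.42"

```text
t: 42.65
tool_pos: [0.4958, 0.081, 0.0147]
tool_rot: [0.152, -3.137, -0.0]
contact_force: [-2.1, 1.3, 1.4]
opening: 0.0359
```

Call:
carry_out --pt "0.02 -0.1 0 0 0 0.16 0.42" --pt "0.02 -0.1 0 0 0 0.16 0.42"

```text
t: 42.85
tool_pos: [0.4968, 0.076, 0.0148]
tool_rot: [0.202, -3.134, -0.0]
contact_force: [-1.2, 2.6, -0.4]
opening: 0.0359
```

Call:
carry_out --pt "0.02 -0.1 0 0 0 0.16 0.42" --pt "0.02 -0.1 0 0 0 0.16 0.42"

```text
t: 43.05
tool_pos: [0.4977, 0.0711, 0.0147]
tool_rot: [0.252, -3.131, -0.0]
contact_force: [-2.6, 2.6, 0.1]
opening: 0.0356
```

Call:
carry_out --pt "0.025 -0.1 0 0 0 0.16 0.42" --pt "0.025 -0.1 0 0 0 0.16 0.42"

```text
t: 43.25
tool_pos: [0.4988, 0.0663, 0.0146]
tool_rot: [0.302, -3.126, -0.001]
contact_force: [-2.7, 2.6, -1.3]
opening: 0.0357
```

Call:
carry_out --pt "0.025 -0.1 0 0 0 0.16 0.42" --pt "0.03 -0.1 0 0 0 0.16 0.42"

```text
t: 43.45
tool_pos: [0.5001, 0.0613, 0.0146]
tool_rot: [0.352, -3.12, -0.001]
contact_force: [-3.2, 3.8, -0.4]
opening: 0.0362
```

Call:
carry_out --pt "0.03 -0.1 0 0 0 0.16 0.42" --pt "0.03 -0.1 0 0 0 0.16 0.42"

```text
t: 43.65
tool_pos: [0.5014, 0.0563, 0.0145]
tool_rot: [0.402, -3.114, -0.001]
contact_force: [-5.2, 4.0, -1.6]
opening: 0.0361
```

Call:
carry_out --pt "0.03 -0.1 0 0 0 0.16 0.42" --pt "0.03 -0.1 0 0 0 0.16 0.42" --pt "0.03 -0.1 0 0 0 0.16 0.42"

```text
t: 43.95
tool_pos: [0.5035, 0.0491, 0.0143]
tool_rot: [0.476, -3.103, -0.002]
contact_force: [-4.0, 5.4, -0.8]
opening: 0.0357
```

Call:
carry_out --pt "0.035 -0.1 0 0 0 0.16 0.42" --pt "0.035 -0.1 0 0 0 0.16 0.42" --pt "0.035 -0.1 0 0 0 0.16 0.42"

```text
t: 44.25
tool_pos: [0.506, 0.0418, 0.0141]
tool_rot: [0.55, -3.091, -0.003]
contact_force: [-3.8, 7.1, -1.3]
opening: 0.0357
```

Call:
carry_out --pt "0 0 0 0 0 0 0.42" --pt "0 0 0 0 0 0 0.42"

```text
t: 44.45
tool_pos: [0.506, 0.0418, 0.0141]
tool_rot: [0.549, -3.091, -0.003]
contact_force: [-3.5, 5.5, -1.6]
opening: 0.0359
```

```bash
python3 s.py 19; python3 nose.py s19
```

```text
side grip_point 0.96 [295.7 283.7] [0.503  0.0456 0.067 ]
side nose_tip 0.62 [334.6 215.5] [0.6536 0.0763 0.047 ]
side nose_tip 0.48 [335.5 219.4] [0.6475 0.0706 0.047 ]
side stop_pin 0.76 [333.4 215. ] [0.6492 0.076  0.053 ]
side stop_pin 0.58 [395.8 251.8] [ 0.6432 -0.0439  0.053 ]
side screw_axis 0.68 [338.1 220.3] [0.6351 0.058  0.067 ]
side screw_axis 0.66 [320.2 206.5] [0.6425 0.0976 0.067 ]
44.45 [0.50603311 0.04176411 0.01413752] [-3.49428718  5.54140054 -1.55357597]
s19 30 rmax 0.0319 tip ang 1.511 all 1.502
```

View pics/c19.png

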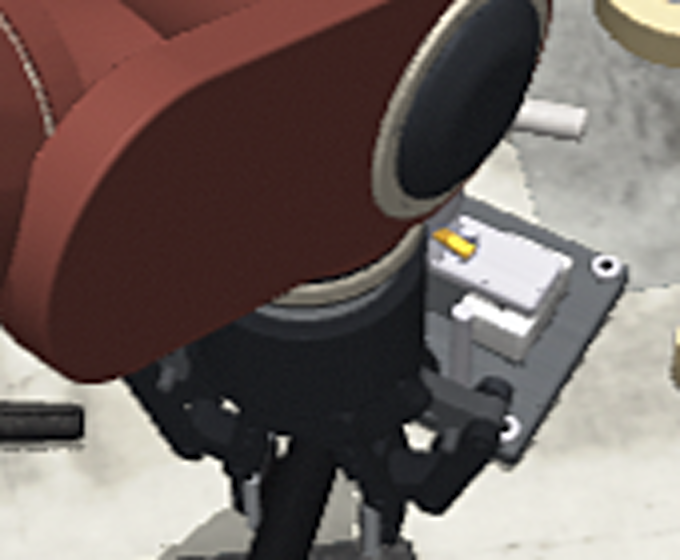

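Call:
carry_out --pt "0.045 -0.1 0 0 0 0.16 0.42" --pt "0.045 -0.1 0 0 0 0.16 0.42" --pt "0.045 -0.1 0 0 0 0.16 0.42"

```text
t: 45.1
tool_pos: [0.5089, 0.0346, 0.0139]
tool_rot: [0.624, -3.076, -0.004]
contact_force: [-4.5, 6.3, -2.2]
opening: 0.0359
```

Call:
carry_out --pt "0.05 -0.095 0 0 0 0.16 0.42" --pt "0.05 -0.095 0 0 0 0.16 0.42" --pt "0.05 -0.095 0 0 0 0.16 0.42"

```text
t: 45.4
tool_pos: [0.5121, 0.0276, 0.0136]
tool_rot: [0.698, -3.059, -0.005]
contact_force: [-6.0, 5.8, -1.2]
opening: 0.036
```

Call:
carry_out --pt "0.055 -0.09 0 0 0 0.16 0.42" --pt "0.055 -0.09 0 0 0 0.16 0.42" --pt "0.055 -0.09 0 0 0 0.16 0.42"

```text
t: 45.7
tool_pos: [0.5155, 0.021, 0.0133]
tool_rot: [0.771, -3.04, -0.006]
contact_force: [-8.5, 6.6, -0.4]
opening: 0.0362
```

Call:
carry_out --pt "0.055 -0.09 0 0 0 0.16 0.42" --pt "0.055 -0.09 0 0 0 0.16 0.42"

```text
t: 45.9
tool_pos: [0.5181, 0.0167, 0.0132]
tool_rot: [0.819, -3.027, -0.007]
contact_force: [-7.5, 7.1, -0.6]
opening: 0.0358
```

```bash
sed -i 's/r=.1463/r=.1505/' arc.py; python3 arc.py .565 -.537 19; python3 arc.py -.58 .06 16;python3 arc.py .06 .46 20
```

```text
[[-0.18, 0.3, 0, 0, 0, -0.58, 0.42], [-0.16, 0.31, 0, 0, 0, -0.58, 0.42], [-0.14, 0.32, 0, 0, 0, -0.58, 0.42], [-0.12, 0.33, 0, 0, 0, -0.58, 0.42], [-0.1, 0.33, 0, 0, 0, -0.58, 0.42], [-0.09, 0.34, 0, 0, 0, -0.58, 0.42], [-0.07, 0.34, 0, 0, 0, -0.58, 0.42], [-0.05, 0.35, 0, 0, 0, -0.58, 0.42], [-0.03, 0.35, 0, 0, 0, -0.58, 0.42], [-0.0, 0.35, 0, 0, 0, -0.58, 0.42], [0.02, 0.35, 0, 0, 0, -0.58, 0.42], [0.04, 0.35, 0, 0, 0, -0.58, 0.42], [0.06, 0.34, 0, 0, 0, -0.58, 0.42], [0.08, 0.34, 0, 0, 0, -0.58, 0.42], [0.1, 0.34, 0, 0, 0, -0.58, 0.42], [0.11, 0.33, 0, 0, 0, -0.58, 0.42], [0.13, 0.32, 0, 0, 0, -0.58, 0.42], [0.15, 0.31, 0, 0, 0, -0.58, 0.42], [0.17, 0.31, 0, 0, 0, -0.58, 0.42]]
[[-0.13, -0.2, 0, 0, 0, 0.4, 0.42], [-0.12, -0.21, 0, 0, 0, 0.4, 0.42], [-0.11, -0.21, 0, 0, 0, 0.4, 0.42], [-0.1, -0.22, 0, 0, 0, 0.4, 0.42], [-0.09, -0.22, 0, 0, 0, 0.4, 0.42], [-0.08, -0.23, 0, 0, 0, 0.4, 0.42], [-0.08, -0.23, 0, 0, 0, 0.4, 0.42], [-0.07, -0.23, 0, 0, 0, 0.4, 0.42], [-0.06, -0.23, 0, 0, 0, 0.4, 0.42], [-0.05, -0.24, 0, 0, 0, 0.4, 0.42], [-0.04, -0.24, 0, 0, 0, 0.4, 0.42], [-0.03, -0.24,
[... 163 characters left out ...]
[[0.01, -0.12, 0, 0, 0, 0.2, 0.42], [0.01, -0.12, 0, 0, 0, 0.2, 0.42], [0.01, -0.12, 0, 0, 0, 0.2, 0.42], [0.02, -0.12, 0, 0, 0, 0.2, 0.42], [0.02, -0.12, 0, 0, 0, 0.2, 0.42], [0.02, -0.12, 0, 0, 0, 0.2, 0.42], [0.02, -0.12, 0, 0, 0, 0.2, 0.42], [0.03, -0.12, 0, 0, 0, 0.2, 0.42], [0.03, -0.12, 0, 0, 0, 0.2, 0.42], [0.03, -0.12, 0, 0, 0, 0.2, 0.42], [0.03, -0.12, 0, 0, 0, 0.2, 0.42], [0.03, -0.12, 0, 0, 0, 0.2, 0.42], [0.04, -0.11, 0, 0, 0, 0.2, 0.42], [0.04, -0.11, 0, 0, 0, 0.2, 0.42], [0.04, -0.11, 0, 0, 0, 0.2, 0.42], [0.04, -0.11, 0, 0, 0, 0.2, 0.42], [0.05, -0.11, 0, 0, 0, 0.2, 0.42], [0.05, -0.11, 0, 0, 0, 0.2, 0.42], [0.05, -0.11, 0, 0, 0, 0.2, 0.42], [0.05, -0.11, 0, 0, 0, 0.2, 0.42]]
```

Call:
carry_out --pt "-0.18 0.3 0 0 0 -0.58 0.42" --pt "-0.16 0.31 0 0 0 -0.58 0.42" --pt "-0.14 0.32 0 0 0 -0.58 0.42" --pt "-0.12 0.33 0 0 0 -0.58 0.42" --pt "-0.1 0.33 0 0 0 -0.58 0.42" --pt "-0.09 0.34 0 0 0 -0.58 0.42" --pt "-0.07 0.34 0 0 0 -0.58 0.42" --pt "-0.05 0.35 0 0 0 -0.58 0.42" --pt "-0.03 0.35 0 0 0 -0.58 0.42" --pt "0 0.35 0 0 0 -0.58 0.42"

```text
t: 46.9
tool_pos: [0.4992, 0.0975, 0.0159]
tool_rot: [0.085, 3.137, -0.004]
contact_force: [-0.2, -1.7, 0.8]
opening: 0.0358
```

Call:
carry_out --pt "0.02 0.35 0 0 0 -0.58 0.42" --pt "0.04 0.35 0 0 0 -0.58 0.42" --pt "0.06 0.34 0 0 0 -0.58 0.42" --pt "0.08 0.34 0 0 0 -0.58 0.42" --pt "0.1 0.34 0 0 0 -0.58 0.42" --pt "0.11 0.33 0 0 0 -0.58 0.42" --pt "0.13 0.32 0 0 0 -0.58 0.42"

```text
t: 47.6
tool_pos: [0.5123, 0.157, 0.0155]
tool_rot: [0.716, 3.056, -0.002]
contact_force: [-2.3, -1.9, 1.6]
opening: 0.0363
```

Call:
carry_out --pt "0.15 0.31 0 0 0 -0.58 0.42" --pt "0.1 0.2 0 0 0 -0.38 0.42"

```text
t: 47.8
tool_pos: [0.5188, 0.1699, 0.0156]
tool_rot: [0.861, 3.018, -0.001]
contact_force: [-1.8, -1.1, 1.2]
opening: 0.0359
```

Call:
carry_out --pt "0.07 0.12 0 0 0 -0.2 0.42"

```text
t: 47.9
tool_pos: [0.5204, 0.1729, 0.0156]
tool_rot: [0.89, 3.01, -0.001]
contact_force: [-1.1, -1.8, 0.6]
opening: 0.0359
```

Call:
carry_out --pt "0.09 0.14 0 0 0 -0.2 0.42"

```text
t: 48.0
tool_pos: [0.5223, 0.1764, 0.0154]
tool_rot: [0.921, 3.002, -0.001]
contact_force: [-0.7, -2.1, 0.3]
opening: 0.0357
```

Call:
carry_out --pt "-0.13 -0.2 0 0 0 0.4 0.42" --pt "-0.12 -0.21 0 0 0 0.4 0.42" --pt "-0.11 -0.21 0 0 0 0.4 0.42" --pt "-0.1 -0.22 0 0 0 0.4 0.42"

```text
t: 48.4
tool_pos: [0.5109, 0.1561, 0.0154]
tool_rot: [0.675, 3.066, 0.003]
contact_force: [0.5, 0.7, -1.2]
opening: 0.0357
```

Call:
carry_out --pt "-0.09 -0.22 0 0 0 0.4 0.42" --pt "-0.08 -0.23 0 0 0 0.4 0.42"

```text
t: 48.6
tool_pos: [0.5066, 0.1449, 0.0154]
tool_rot: [0.552, 3.09, 0.003]
contact_force: [-0.5, 1.5, -0.5]
opening: 0.0357
```

Call:
carry_out --pt "-0.08 -0.23 0 0 0 0.4 0.42" --pt "-0.07 -0.23 0 0 0 0.4 0.42"

```text
t: 48.8
tool_pos: [0.503, 0.1334, 0.0154]
tool_rot: [0.428, 3.109, 0.003]
contact_force: [1.0, 2.5, -1.8]
opening: 0.036
```

Call:
carry_out --pt "-0.06 -0.23 0 0 0 0.4 0.42" --pt "-0.05 -0.24 0 0 0 0.4 0.42"

```text
t: 49.0
tool_pos: [0.5004, 0.122, 0.0153]
tool_rot: [0.304, 3.123, 0.004]
contact_force: [2.2, 3.9, -2.9]
opening: 0.0359
```

Call:
carry_out --pt "-0.04 -0.24 0 0 0 0.4 0.42" --pt "-0.03 -0.24 0 0 0 0.4 0.42"

```text
t: 49.2
tool_pos: [0.4987, 0.1104, 0.0152]
tool_rot: [0.179, 3.133, 0.005]
contact_force: [2.8, 5.1, -4.0]
opening: 0.0358
```

Call:
carry_out --pt "-0.02 -0.24 0 0 0 0.4 0.42" --pt "-0.01 -0.24 0 0 0 0.4 0.42"

```text
t: 49.4
tool_pos: [0.4979, 0.0988, 0.0151]
tool_rot: [0.054, 3.137, 0.006]
contact_force: [2.9, 7.6, -3.8]
opening: 0.036
```

Call:
carry_out --pt "0 -0.24 0 0 0 0.4 0.42" --pt "0.01 -0.24 0 0 0 0.4 0.42"

```text
t: 49.6
tool_pos: [0.4981, 0.0872, 0.0149]
tool_rot: [-0.072, 3.137, 0.007]
contact_force: [3.9, 9.1, -4.1]
opening: 0.0359
```

Call:
carry_out --pt "0.02 -0.2 0 0 0 0.33 0.42" --pt "0.02 -0.2 0 0 0 0.33 0.42"

```text
t: 49.8
tool_pos: [0.499, 0.0776, 0.0148]
tool_rot: [-0.174, 3.133, 0.008]
contact_force: [3.7, 10.7, -6.2]
opening: 0.0361
```

Call:
carry_out --pt "0.05 -0.2 -0.03 0 0 0.33 0.42" --pt "0.05 -0.2 -0.03 0 0 0.33 0.42"

```text
t: 50.0
tool_pos: [0.5001, 0.068, 0.0133]
tool_rot: [-0.278, 3.129, 0.01]
contact_force: [-4.1, 11.2, 1.8]
opening: 0.036
```

Call:
carry_out --pt "0.06 -0.19 -0.02 0 0 0.33 0.42" --pt "0.06 -0.19 -0.02 0 0 0.33 0.42"

```text
t: 50.2
tool_pos: [0.5022, 0.0588, 0.0124]
tool_rot: [0.382, -3.116, -0.011]
contact_force: [-5.7, 12.0, 3.7]
opening: 0.036
```

Call:
carry_out --pt "0.06 -0.16 0 0 0 0.27 0.42" --pt "0.06 -0.16 0 0 0 0.27 0.42"

```text
t: 50.4
tool_pos: [0.5047, 0.0509, 0.0123]
tool_rot: [0.465, -3.104, -0.011]
contact_force: [-7.8, 11.1, 5.1]
opening: 0.0357
```

Call:
carry_out --pt "0.03 -0.15 0.02 0 0 0.25 0.42" --pt "0.03 -0.15 0.02 0 0 0.25 0.42"

```text
t: 50.6
tool_pos: [0.5075, 0.0439, 0.0132]
tool_rot: [-0.542, 3.094, 0.012]
contact_force: [-0.3, 13.8, -1.5]
opening: 0.0359
```

Call:
carry_out --pt "0.04 -0.13 0.01 0 0 0.22 0.42" --pt "0.04 -0.13 0.01 0 0 0.22 0.42"

```text
t: 50.8
tool_pos: [0.5101, 0.0378, 0.0135]
tool_rot: [-0.609, 3.079, 0.013]
contact_force: [1.6, 15.6, -4.9]
opening: 0.0359
```

Call:
carry_out --pt "0.11 -0.12 -0.01 0 0 0.25 0.42" --pt "0.1 -0.13 -0.01 0 0 0.25 0.42"

```text
t: 51.0
tool_pos: [0.5128, 0.0313, 0.0125]
tool_rot: [0.687, -3.062, -0.014]
contact_force: [-9.4, 13.3, 3.6]
opening: 0.036
```

Call:
carry_out --pt "0.07 -0.12 0 0 0 0.2 0.42"

```text
t: 51.1
tool_pos: [0.5142, 0.0283, 0.0125]
tool_rot: [0.717, -3.054, -0.014]
contact_force: [-9.2, 13.3, 3.6]
opening: 0.0358
```

Call:
carry_out --pt "0.01 -0.02 0 0 0 0 0.42" --pt "0 0 0 0 0 0 0.42"

```text
t: 51.3
tool_pos: [0.5144, 0.0278, 0.0125]
tool_rot: [0.716, -3.054, -0.014]
contact_force: [-8.2, 12.7, 4.4]
opening: 0.036
```

Call:
carry_out --pt "0 0 0 0 0 0 0.42" --pt "0 0 0 0 0 0 0.42" --pt "0 0 0 0 0 0 0.42"

```text
t: 51.6
tool_pos: [0.5153, 0.026, 0.0126]
tool_rot: [0.717, -3.056, -0.007]
contact_force: [-4.7, 6.8, 2.0]
opening: 0.0359
```

Call:
carry_out --pt "0 0 0 0 0 0 0.42" --pt "0 0 0 0 0 0 0.42" --pt "0 0 0 0 0 0 0.42"

```text
t: 51.9
tool_pos: [0.5153, 0.0259, 0.0126]
tool_rot: [0.717, -3.056, -0.007]
contact_force: [-5.0, 6.8, 1.0]
opening: 0.0357
```

```bash
python3 s.py 20; python3 nose.py s20 2>/dev/null
```

```text
side grip_point 0.59 [308.8 286.2] [0.5103 0.0275 0.067 ]
side nose_tip 0.58 [396.1 252.5] [ 0.6463 -0.0435  0.047 ]
side stop_pin 0.89 [336.4 215.8] [0.6506 0.071  0.053 ]
side stop_pin 0.19 [393.9 251.8] [ 0.6416 -0.0415  0.053 ]
51.9 [0.51534838 0.02591204 0.01263887] [-5.02308458  6.80622421  1.02035623]
```

View pics/c20.png

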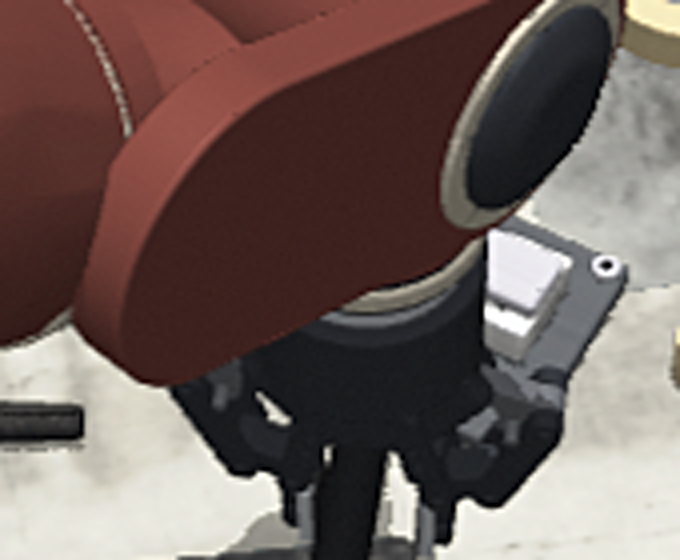

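Call:
carry_out --pt "-0.16 0.31 0.05 0 0 -0.55 0.42" --pt "-0.14 0.32 0.05 0 0 -0.55 0.42" --pt "-0.12 0.33 0 0 0 -0.55 0.42" --pt "-0.1 0.33 0 0 0 -0.55 0.42" --pt "-0.09 0.34 0 0 0 -0.55 0.42" --pt "-0.07 0.34 0 0 0 -0.55 0.42" --pt "-0.05 0.35 0 0 0 -0.55 0.42" --pt "-0.03 0.35 0 0 0 -0.55 0.42" --pt "0 0.35 0 0 0 -0.55 0.42" --pt "0.02 0.35 0 0 0 -0.58 0.42" --pt "0.04 0.35 0 0 0 -0.58 0.42"

```text
t: 53.35
tool_pos: [0.5002, 0.1169, 0.0163]
tool_rot: [0.239, 3.131, -0.002]
contact_force: [-1.8, -2.5, 2.0]
opening: 0.0361
```

```bash
python3 s.py 21; python3 nose.py s21
```

```text
side grip_point 0.66 [257.8 265. ] [0.497 0.111 0.067]
side nose_tip 0.57 [334.7 220.7] [0.6446 0.0702 0.047 ]
side stop_pin 0.86 [336.1 214.5] [0.6526 0.0728 0.053 ]
side screw_axis 0.59 [319.8 203.8] [0.6468 0.1014 0.067 ]
side screw_axis 0.49 [321.1 230.8] [0.6026 0.0688 0.067 ]
side tab_point 0.67 [311.5 190.7] [0.6437 0.1155 0.0935]
side tab_point 0.5 [321.8 233.5] [0.5828 0.0541 0.0935]
53.35 [0.5002031  0.11689411 0.0163474 ] [-1.84806408 -2.50957308  1.98318031]
s21 30 rmax 0.0319 tip ang 1.511 all 1.502
```

View pics/c21.png

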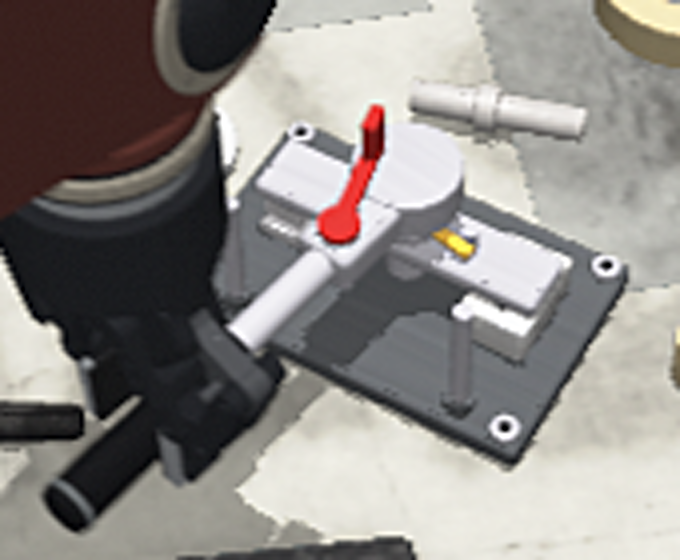

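Call:
carry_out --pt "0.06 0.34 -0.02 0 0 -0.58 0.42" --pt "0.08 0.34 -0.02 0 0 -0.58 0.42" --pt "0.1 0.34 0 0 0 -0.58 0.42" --pt "0.11 0.33 0 0 0 -0.58 0.42" --pt "0.13 0.32 0 0 0 -0.58 0.42" --pt "0.15 0.31 0 0 0 -0.58 0.42" --pt "0.16 0.31 0 0 0 -0.58 0.42"

```text
t: 54.4
tool_pos: [0.5198, 0.1739, 0.0151]
tool_rot: [0.865, 3.019, -0.001]
contact_force: [0.9, -2.1, 0.2]
opening: 0.0359
```

Call:
carry_out --pt "0.09 0.15 0 0 0 -0.26 0.42"

```text
t: 54.5
tool_pos: [0.5221, 0.1778, 0.0151]
tool_rot: [0.902, 3.008, -0.001]
contact_force: [-0.1, -2.2, 1.1]
opening: 0.0358
```

Call:
carry_out --pt "-0.16 -0.25 0 0 0 0.5 0.42" --pt "-0.15 -0.26 0 0 0 0.5 0.42" --pt "-0.14 -0.27 0 0 0 0.5 0.42" --pt "-0.12 -0.28 0 0 0 0.5 0.42" --pt "-0.1 -0.28 0 0 0 0.5 0.42" --pt "-0.09 -0.29 0 0 0 0.5 0.42" --pt "-0.07 -0.29 0 0 0 0.5 0.42" --pt "-0.06 -0.29 0 0 0 0.5 0.42"

```text
t: 55.3
tool_pos: [0.4997, 0.1232, 0.0149]
tool_rot: [0.282, 3.128, 0.003]
contact_force: [2.4, 3.6, -3.5]
opening: 0.036
```

Call:
carry_out --pt "-0.04 -0.29 -0.01 0 0 0.5 0.42" --pt "-0.02 -0.3 -0.01 0 0 0.5 0.42" --pt "0 -0.3 -0.01 0 0 0.5 0.42" --pt "0.02 -0.3 -0.01 0 0 0.5 0.42"

```text
t: 55.7
tool_pos: [0.4971, 0.0948, 0.0135]
tool_rot: [0.031, -3.139, -0.007]
contact_force: [-3.4, 7.9, 1.5]
opening: 0.0358
```

Call:
carry_out --pt "0.03 -0.3 -0.01 0 0 0.5 0.42" --pt "0.05 -0.29 -0.01 0 0 0.5 0.42"

```text
t: 55.9
tool_pos: [0.4979, 0.0805, 0.0126]
tool_rot: [0.188, -3.131, -0.009]
contact_force: [-7.0, 10.1, 2.1]
opening: 0.0357
```

Call:
carry_out --pt "0.06 -0.23 0 0 0 0.4 0.42" --pt "0.07 -0.23 0 0 0 0.4 0.42"

```text
t: 56.1
tool_pos: [0.5002, 0.0693, 0.0122]
tool_rot: [0.312, -3.119, -0.011]
contact_force: [-9.2, 9.6, 3.9]
opening: 0.0359
```

Call:
carry_out --pt "0.03 -0.23 0.01 0 0 0.4 0.42" --pt "0.04 -0.23 0.01 0 0 0.4 0.42"

```text
t: 56.3
tool_pos: [0.5029, 0.0581, 0.0127]
tool_rot: [0.436, -3.107, -0.011]
contact_force: [-3.1, 11.0, -0.4]
opening: 0.0355
```

Call:
carry_out --pt "0.07 -0.22 0 0 0 0.4 0.42" --pt "0.08 -0.22 0 0 0 0.4 0.42"

```text
t: 56.5
tool_pos: [0.5063, 0.0474, 0.0125]
tool_rot: [0.56, -3.087, -0.013]
contact_force: [-4.9, 13.6, 0.2]
opening: 0.0359
```

Call:
carry_out --pt "0.09 -0.2 0 0 0 0.35 0.42"

```text
t: 56.6
tool_pos: [0.5081, 0.0425, 0.0123]
tool_rot: [0.614, -3.075, -0.013]
contact_force: [-6.5, 12.7, 0.8]
opening: 0.0358
```

Call:
carry_out --pt "0.1 -0.22 0 0 0 0.4 0.42" --pt "0.1 -0.2 0 0 0 0.36 0.42"

```text
t: 56.8
tool_pos: [0.5126, 0.0322, 0.0121]
tool_rot: [0.73, -3.049, -0.015]
contact_force: [-8.3, 13.3, 0.9]
opening: 0.036
```

Call:
carry_out --pt "0.02 -0.04 0 0 0 0.05 0.42" --pt "0.01 -0.02 0 0 0 0 0.42"

```text
t: 57.0
tool_pos: [0.5131, 0.0308, 0.0121]
tool_rot: [0.735, -3.047, -0.015]
contact_force: [-8.8, 12.3, 2.0]
opening: 0.036
```

Call:
carry_out --pt "0.01 -0.02 0 0 0 0 0.42" --pt "0 0 0 0 0 0 0.42"

```text
t: 57.2
tool_pos: [0.5133, 0.0304, 0.0121]
tool_rot: [0.735, -3.047, -0.015]
contact_force: [-7.7, 12.3, 3.3]
opening: 0.0357
```

Call:
carry_out --pt "0.01 -0.02 0 0 0 0 0.42" --pt "0 0 0 0 0 0 0.42"

```text
t: 57.4
tool_pos: [0.5134, 0.03, 0.0121]
tool_rot: [0.735, -3.047, -0.015]
contact_force: [-8.4, 13.1, 2.2]
opening: 0.0357
```

Call:
carry_out --pt "0.05 -0.1 0 0 0 0.16 0.42" --pt "0.02 -0.03 0 0 0 0.05 0.42" --pt "0.01 -0.01 0 0 0 0 0.42"

```text
t: 57.7
tool_pos: [0.5152, 0.0263, 0.012]
tool_rot: [0.767, -3.038, -0.015]
contact_force: [-8.2, 6.0, 1.8]
opening: 0.0359
```

Call:
carry_out --pt "0.01 -0.02 0 0 0 0 0.42" --pt "0 0 0 0 0 0 0.42"

```text
t: 57.9
tool_pos: [0.5186, 0.0228, 0.0131]
tool_rot: [0.77, -3.044, -0.002]
contact_force: [-1.6, 1.2, 0.2]
opening: 0.0362
```

Call:
carry_out --pt "0.01 -0.02 0 0 0 0 0.42" --pt "0 0 0 0 0 0 0.42"

```text
t: 58.1
tool_pos: [0.5199, 0.0217, 0.0138]
tool_rot: [0.77, -3.045, -0.0]
contact_force: [-1.4, 0.6, -1.3]
opening: 0.0359
```

Call:
carry_out --pt "-0.14 0.32 0 0 0 -0.5 0.42" --pt "-0.12 0.33 0 0 0 -0.5 0.42" --pt "-0.1 0.33 0 0 0 -0.5 0.42" --pt "-0.09 0.34 0 0 0 -0.5 0.42" --pt "0 0 0 0 0 0 0.42"

```text
t: 58.6
tool_pos: [0.5094, 0.0548, 0.0144]
tool_rot: [-0.463, 3.106, -0.002]
contact_force: [0.4, -0.8, -0.0]
opening: 0.0361
```

Run:
```python
from h import *; from station import ctrl
o=ctrl.get_obs(); print(o['t'],o['tool_pos'],o['contact_force'])
im=ctrl.get_image('side'); cv2.imwrite('pics/s22.png',im['frame'])
im=ctrl.get_image('wrist'); cv2.imwrite('pics/w22.png',im['frame'])
a=cv2.imread('pics/s22.png')[160:300,220:390]; cv2.imwrite('pics/c22.png',np.hstack([cv2.resize(a,None,fx=2.7,fy=2.7,interpolation=cv2.INTER_CUBIC),cv2.resize(im['frame'][:,60:],(340,378))]))
```

```text
58.6 [0.50940997 0.05475371 0.0144357 ] [ 0.44728328 -0.77230641 -0.02302831]
```

View pics/c22.png

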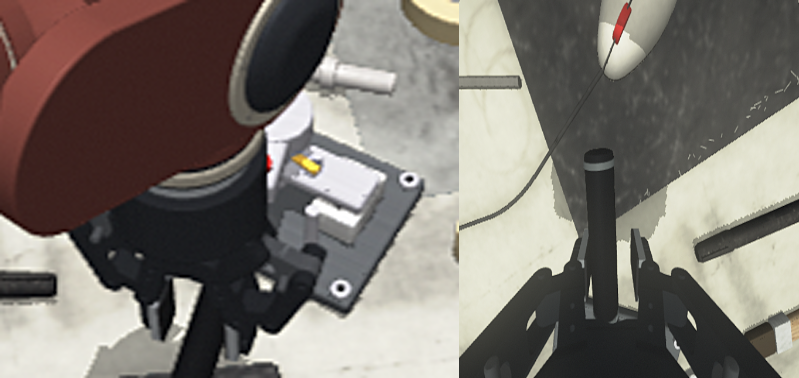

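Call:
carry_out --pt "0 0 0 0 0 0 0.75" --pt "0 0 0 0 0 0 0.75" --pt "0 0 0.3 0 0 0 0.75" --pt "0 0 0.8 0 0 0 0.75" --pt "0 0 1 0 0 0 0.75" --pt "0 0 1 0 0 0 0.75" --pt "0 0 1 0 0 0 0.75" --pt "0 0 1 0 0 0 0.75" --pt "-0.5 0.5 1 0 0 0 0.75" --pt "-0.8 0.8 0.5 0 0 0 0.75" --pt "-0.8 0.8 0 0 0 0 0.75" --pt "-0.8 0.8 0 0 0 0 0.75"

```text
t: 59.9
tool_pos: [0.4362, 0.128, 0.1805]
tool_rot: [-0.461, 3.105, 0.0]
contact_force: [0.0, 0.5, -1.0]
opening: 0.0641
```

Call:
carry_out --pt "-0.5 0.9 0 0 0 0 0.75" --pt "-0.2 0.9 0 0 0 0 0.75" --pt "0 0.5 0 0 0 0 0.75" --pt "0 0 0 0 0 0 0.75"

```text
t: 60.3
tool_pos: [0.419, 0.1858, 0.1794]
tool_rot: [-0.465, 3.106, 0.0]
contact_force: [-0.1, -0.3, -1.1]
opening: 0.0643
```

```bash
python3 - <<'E'
from h import *; from station import ctrl
o=ctrl.get_obs(); print(o['t'],o['tool_pos'],o['contact_force'],np.abs(o['dq']).max())
im=ctrl.get_image('side'); cv2.imwrite('pics/s23.png',im['frame'])
a=im['frame'][130:320,190:430]; cv2.imwrite('pics/c23.png',cv2.resize(a,None,fx=3,fy=3,interpolation=cv2.INTER_CUBIC))
E
python3 nose.py s23
```

```text
60.3 [0.41895569 0.18580633 0.17941442] [-0.13583646 -0.33753554 -1.05674575] 0.036370198067397386
s23 31 rmax 0.0319 tip ang 1.511 all 1.502
```

View pics/c23.png

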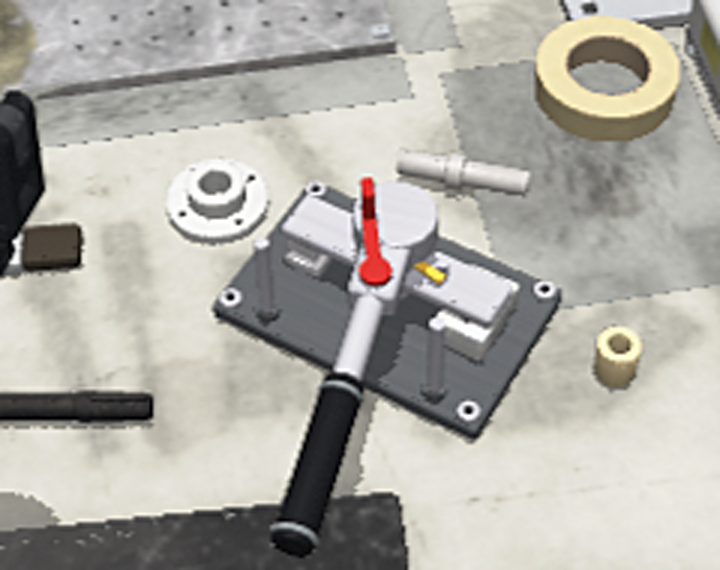

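Run:
```python
from station import ctrl
print(ctrl.finish_job(), ctrl.get_obs()['t'])
```

```text
the job is handed in; nothing more can be done
the job is handed in; nothing more can be done
```

I handed the job in at about 61 s. The lever is over, the screw is out to its stop and the arm is clear, but the final press came in slightly under 16 N.

- **Lever:** I flipped it left until it met its hard stop. The force reached about 11 N at most, and later pictures still show it on the loosening side.
- **Screw:** Three driving swings turned it until the yellow nose stood by the stop pin. The nose moved about 1.5 rad in all and did not move again, even under harder pushes. No reading showed it turning back.
- **Final press:** I held about 14.4–15.7 N from roughly 56.8 to 57.4 s. An earlier press, at about 51 s, reached 15–16 N for 0.3–0.5 s. The highest handle force I read was about 17 N, but I only read the force at the end of each move.
- **Letting go:** I opened the gripper, lifted off and moved away. In the last picture the nose is at the pin, the lever is over, and the flange, bush and shaft lie where they were.

Some things disagreed with the description:
- **Finger length:** The closed fingertips end about 36 mm short of the stated tool point. My first pass at the lever went over the tab without touching it, and I lowered the tool to correct for this.
- **Handle travel at the stop:** With the nose on its stop, the handle gave far more than "a few mm". I had to swing back to an earlier tooth to reach 16 N.
- **Force drops:** Both presses ended with the force suddenly falling, perhaps because a tooth slipped. The hold was therefore not ended by a clean release.

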